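# Scrap the failed parts down the chute

### The arm

A 7-joint arm with a two-finger parallel gripper is mounted at the origin on the work surface. World frame = base frame: x ahead of the robot, y to its left, z up, the work surface at z = 0. Lengths are in mm, angles in degrees, forces in N, time in s.
With the tool pointing down it reaches from about 350 to 900 mm from the base axis. Payload 19.9 kg.
Tool frame: the origin (TCP) lies midway between the tips of the shut fingers; the grasp point (between the pads) lies 19 mm behind it; z points along the fingers, y is the direction in which the jaws open and shut (so a half turn about z gives the same grasp; the last joint's range is limited). The gripper opens to 85 mm and grips with 20 to 120 N. Pads are 22 mm wide; open, the fingers measure 114 mm over their backs; the gripper's body (76 mm by 85 mm) begins 54 mm behind the grasp point. The pads swing forward as they close: fully open they stand 13 mm farther back than shut.
Start: joints at [-71.133, 23.915, -0.59, 92.452, 0.269, 63.638, -3.037], TCP at [226.464, 582.508, 231.26] pointing down, gripper open.
Joint ranges: [-161.28, 161.28], [-22.2, 115.67], [-73.04, 71.86], [3.21, 147.25], [-68.34, 248.33], [10.77, 114.83], [-161.83, 161.83]. Speed limits (degrees/s): [108.29, 108.29, 136.94, 136.94, 172.46, 172.46, 172.46].

### API

Orientations are given as [roll, pitch, yaw] about the fixed x, y, z axes, in that order (R = Rz(yaw) Ry(pitch) Rx(roll)).
In Python, from station import manip gives the robot as it stands.
- The arm moves only by the shell command python3 -m crank 'ROWS' [FORCE]. ROWS is text: rows parted by semicolons, each of 7 numbers parted by spaces: the shift along the tool's x, y, z in m, then the turn, a rotation vector about the tool's x, y, z in units of 10 degrees (1.0 is 10 degrees), then the opening in per cent of the stroke, from 0 (shut) to 100 (fully open). A call has exactly 10 rows; each row is the pose to reach, as a shift and turn from the pose commanded when the call began, along the tool's axes at that moment; what a row does not reach only later rows make up. A row lasts 1/8 s, in which the tool goes at most 62.5 mm and 10.7 degrees, less where a joint would pass 70% of its speed; a pose out of reach is approached as far as the arm can. A call with a gripper value outside its range is refused whole. The fingers move at their own pace and stop on an object; FORCE is the grip in N (left out, the last holds). Time passes only in rows, so rows that repeat a pose let the fingers close, or fill a call up. It gives the time, the measured TCP pose, the force and the opening at its end, in the units of the state.
- manip.observe(): the state, without advancing time (a new reading comes with each control period).
- manip.grab_frame(name): name is "side" or "top" or "wrist"; returns the picture (384x512x3 uint8, red, green, blue); there is no depth.
- manip.get_calibration(name): a dict with "fx", "fy", "cx", "cy" (pixels), "R" (3x3) and "t" (3): a world point X has camera coordinates R X + t; the wrist camera has in their place "hand_eye" (4x4, takes a point from camera to tool coordinates, whose origin is the TCP and whose axes are the flange's). Camera axes: x right, y down, z forward; pixel columns grow to the right and rows downward; lengths in mm; the calibration is good to about 2 mm. A picture is of the moment at which its call begins: read the wrist's pose just before it. get_calibration takes no time and is no camera call.
- manip.close_job(): hands the job in, once; it reports no verdict.
Trained networks look in the newest picture that a camera, given by its name, has taken for a name from the list of things; names that differ only in an ending like _2 or _b are one class to them, and where a whole thing is asked for, a point or a joint stands for the part that bears it (a point fixed in the world has none). Each returns a list of dicts, best first, with "p" (0 to 1); they miss things now and then, are a little off and sometimes report something else, mostly with a low value. They report only what shows in the picture. A call takes as long as a camera call.
- manip.spot_in(target, camera): "box" ([left, top, right, bottom] in pixels, round what is visible of it).
- manip.silhouettes(target, camera): "region" (384x512 bool, what is visible of it) and "box" ([left, top, right, bottom] in pixels, round what is visible of it).
- manip.pinpoint(target, camera): "xy" ([column, row] in pixels: a listed point, or the origin of a listed thing).
The state is a dict: "time": time; "joint_positions": joint angles; "joint_vel": joint speeds; "joint_efforts": joint torques, N m; "eef_pos": TCP position; "tool_rot": TCP orientation; "ft_force": force on the tool from outside, world axes, zero at the start; "wrist_torque": the same for the moment, N m; "finger_gap": opening from 0.0 (shut) to 1.0 (fully open).
Only numpy, scipy, OpenCV 4.12 (cv2) and the standard library are available. Lean on these libraries where they do the work, as an engineer would, in place of code of your own. Each camera call takes 0.05 s, during which the arm holds its last target.

### The job

Clear the reject station: lift the cover off the scrap chute by its hoop handle and hang it by that handle on both prongs of the double hook, let go, then slide every failed part along the ledge over its edge so that it drops into the chute - push the parts, do not pick them up. When all are down, take the cover off the hook and set it back squarely over the chute mouth, handle up; set it down rather than letting it fall, and leave the meter, compartment tray and breadboard where they are.

Things in the scene. Friction and masses are not known exactly. Their poses are not given: they have to be found in the camera images.
- station: Reject station, fixed: grey ledge and, past its drop edge, a steel scrap chute. Origin: on the bench (z 0) straight below the middle of the drop edge; x points from ledge to chute, y along the edge, z up. Ledge: flat top at z 150 mm, x -164 to 0, y +-131 mm, inside 12 mm high lips at the back and both sides; no lip at the edge (x 0).
- chute_mouth (a point): Centre of the chute's open mouth, at rim height: station x 60 mm, y 0, z 115 mm (35 mm below the ledge); axes as the station. Mouth: station x 0 to 119 mm, y +-114 mm, 6 mm walls. Inside, a floor slopes away from the ledge to an outlet under the front wall and an open catch tray (station x 125 to 225 mm, 45 mm high); parts may rest on the slope or in the tray.
- cover: The chute's loose cover, about 0.3 kg: aluminium plate 122 mm (its x) by 240 mm (its y), 4 mm thick, with a rigid hoop handle standing in its middle. Origin: centre of the plate's underside, z up. At the start it closes the mouth; squared, its origin is at x 64, y 0, z 115 mm in the station's frame, its back edge 3 mm from the ledge's face (either way round).
- cover_handle (a point): Centre of the hoop handle's top bar, 94 mm above the cover's underside. The bar runs along the cover's y, 144 mm over its two legs (legs at y +-68 mm, 8 mm thick), 10 mm thick along x, 12 mm high; 84 mm free between bar and plate.
- hook: Double hook on a steel stand, fixed left or right of the station. Origin: on the bench below the hook's seat, z up. Its two prongs, 8 mm round rods at y +-42 mm, point to its own -x, roughly towards the robot. Upright: x 95 to 115 mm, 225 mm high. Base plate 12 mm high, x -40 to 130 mm. A hung handle's bar lies along the hook's y across both seats, the plate below the prongs.
- hook_seat (a point): Middle between the two prongs, on top of their level seats, 189 mm above the bench; axes as the hook. The seats are level from x -18 to +18 mm; beyond, each prong slopes up to the upright, and in front it turns up to a tip at x -36 mm, 219 mm above the bench.
- heatsink: Finned aluminium heat sink 36 x 36 mm, 24 mm high, about 60 g. Origin: centre of its underside, z up. Failed part; starts standing on the ledge; may be absent.
- transformer: Small transformer, dark core and copper winding, 36 x 32 mm, 30 mm high, about 160 g. Origin: centre of its underside, z up. Failed part; starts standing on the ledge; may be absent.
- relay: Black plastic relay block 28 x 36 mm, 22 mm high, about 40 g. Origin: centre of its underside, z up. Failed part; starts standing on the ledge; may be absent.
- terminal: Grey terminal block with brass screws and a raised middle, 32 x 36 mm, 26 mm high, about 50 g. Origin: centre of its underside, z up. Failed part; starts standing on the ledge; may be absent.
- meter: Bystander: grey hand-held meter lying flat, 170 x 90 x 36 mm, on the side of the station away from the hook. Origin: centre of its underside.
- organiser: Bystander: grey compartment tray 90 x 180 x 40 mm. Origin: centre of its underside.
- breadboard: Bystander: white breadboard 55 x 165 x 9 mm. Origin: centre of its underside.

How it is judged:
By the outcome, as a careful person would: the job done as asked, in the order asked, and still so for the second after the job is handed in, with the robot touching nothing.
Of heatsink, transformer, relay, terminal only 3 to 4 are there at a start; the rules pass over those that are not, and their reading is None.
At some moment in a run one of heatsink, transformer, relay, terminal may be knocked a few centimetres aside while the robot is not near it.
It also fails if it takes over 208 s, if anything falls off the work surface, if the arm or the gripper's body presses on something with over 40 N, if the wrist force passes 120 N, or if a joint passes its speed limit or range.

## Working session

There is one attempt and no reset: what is moved stays moved. The work goes in short steps, Python scripts to look and compute and a shell command to move; the robot and the scene stay as the last step left them, time stands still between calls to the robot, and variables do not carry over. Pictures are saved under pics/ and viewed, and the job is handed in when it is done.

```bash
ls; mkdir -p pics
python3 - <<'E'
from station import manip
import cv2
print(manip.observe())
for n in ("side","top","wrist"):
    im=manip.grab_frame(n); cv2.imwrite(f"pics/{n}0.png",im[:,:,::-1])
    print(n,manip.get_calibration(n))
E
```

```text
pics
{'time': 0.0, 'joint_positions': array([-71.13180047,  23.94866119,  -0.59015244,  92.48748573,
         0.27014291,  63.63818498,  -3.0373034 ]), 'joint_vel': array([ 0.05388825,  0.02757142,  0.02683422,  0.0729196 , -0.05677116,
        0.00543404,  0.05375287]), 'joint_efforts': array([-1.00631874e-03, -8.64453220e+01,  6.78278189e-01, -4.34914219e+01,
        1.89936685e-02,  7.27132370e-03, -1.34031717e-05]), 'eef_pos': array([226.36618206, 582.17265826, 230.63912467]), 'tool_rot': array([-1.79927271e+02,  6.20949016e-03,  1.58754111e+02]), 'ft_force': array([-0.2762981 , -0.59148493, -0.27484342]), 'wrist_torque': array([ 0.00861727, -0.0294658 ,  0.03661518]), 'finger_gap': 0.996316508720642}
side {'fx': 361.4955145816372, 'fy': 361.4955145816372, 'cx': 253.74578689749, 'cy': 196.36408857949687, 'R': array([[ 0.81640954, -0.57741541,  0.00817949],
       [-0.40158631, -0.57786878, -0.71049005],
       [ 0.41497457,  0.57676608, -0.70365971]]), 't': array([-473.21256052,  337.28236192,  761.52356822])}
top {'fx': 435.68816270534364, 'fy': 435.68816270534364, 'cx': 261.5253219574014, 'cy': 190.41617679908873, 'R': array([[-0.02308   , -0.99969291, -0.00902201],
       [-0.9977196 ,  0.0236051 , -0.06323284],
       [ 0.06342639,  0.00754202, -0.99795802]]), 't': array([   6.79657287,  596.4851564 , 1242.64588497])}
wrist {'fx': 311.20829262826254, 'fy': 311.20829262826254, 'cx': 257.71413881388395, 'cy': 186.1013780215266, 'hand_eye': array([[-1.09255174e-03, -9.55592910e-01, -2.94687966e-01,
         7.54469293e+01],
       [ 9.99999294e-01, -9.06297794e-04, -7.68606970e-04,
         6.85278619e-01],
       [ 4.67400318e-04, -2.94688597e-01,  9.55593225e-01,
        -1.42467806e+02],
       [ 0.00000000e+00,  0.00000000e+00,  0.00000000e+00,
         1.00000000e+00]])}
```

View pics/top0.png

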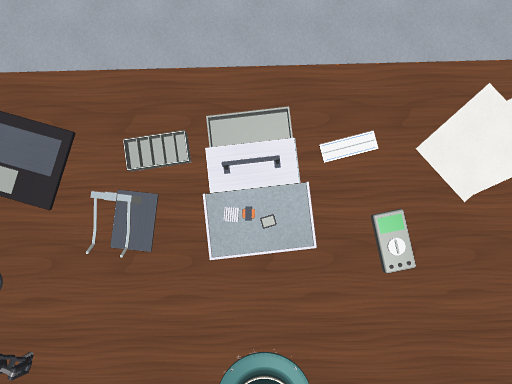

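View pics/side0.png

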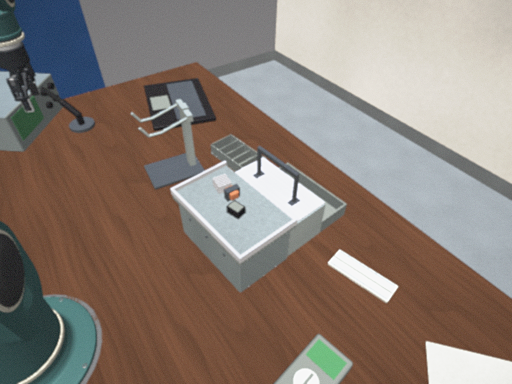

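View pics/wrist0.png

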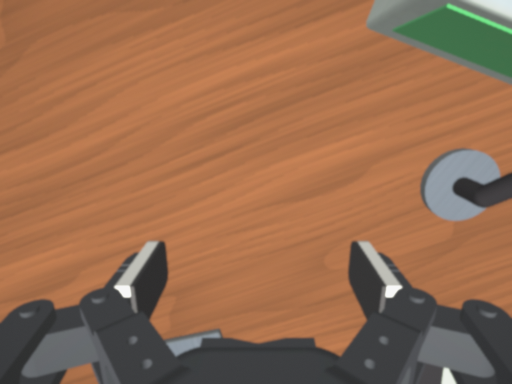

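```bash
cat > h.py <<'E'
from station import manip
import numpy as np, cv2
from scipy.spatial.transform import Rotation as Ro
def cam(n,st=None):
    c=manip.get_calibration(n)
    K=np.array([[c['fx'],0,c['cx']],[0,c['fy'],c['cy']],[0,0,1]])
    if n!='wrist': return K,np.array(c['R']),np.array(c['t'])
    st=st or manip.observe()
    T=np.eye(4);T[:3,:3]=Ro.from_euler('xyz',st['tool_rot'],degrees=True).as_matrix();T[:3,3]=st['eef_pos']
    M=np.linalg.inv(T@np.array(c['hand_eye']))
    return K,M[:3,:3],M[:3,3]
def back(C,px,z):
    K,R,t=C; d=R.T@np.linalg.inv(K)@np.array([px[0],px[1],1.]); o=-R.T@t
    return o+d*(z-o[2])/d[2]
def proj(C,X):
    K,R,t=C; p=K@(R@np.asarray(X,float)+t); return p[:2]/p[2]
def tri(C1,p1,C2,p2):
    P=[C[0]@np.hstack([C[1],C[2][:,None]]) for C in(C1,C2)]
    X=cv2.triangulatePoints(P[0],P[1],np.array(p1,float),np.array(p2,float)).ravel(); return X[:3]/X[3]
def st():
    s=manip.observe(); print(round(s['time'],2),s['eef_pos'].round(1),s['tool_rot'].round(2),s['ft_force'].round(1),round(s['finger_gap'],3)); return s
E
python3 - <<'E'
from h import *
np.set_printoptions(suppress=True,precision=1)
T,S=cam('top'),cam('side')
for n in "station chute_mouth cover cover_handle hook hook_seat heatsink transformer relay terminal meter organiser breadboard".split():
    r=[manip.pinpoint(n,c) for c in('top','side')]
    print(n,[[(np.array(x['xy']),round(x['p'],2)) for x in q[:2]] for q in r], tri(T,r[0][0]['xy'],S,r[1][0]['xy']) if r[0] and r[1] else '')
st()
E
```

```text
station [[(array([256.7, 193. ]), 0.79)], []] 
chute_mouth [[], [(array([275.9, 190.8]), 0.64)]] 
cover [[(array([250.2, 165.9]), 0.91), (array([346.8, 148.3]), 0.7)], [(array([272.2, 189. ]), 0.85)]] [656.2  21.7 114. ]
cover_handle [[(array([251.8, 160.5]), 0.76), (array([160.2, 152.5]), 0.22)], [(array([275.8, 161.8]), 0.8)]] [657.3  14.6 211.8]
hook [[(array([136.5, 232.8]), 0.83)], [(array([162.9, 175.8]), 0.67)]] [480.1 362.1   2.5]
hook_seat [[(array([112.9, 239.3]), 0.74)], [(array([361.8, 276.2]), 0.64)]] [  62.2 -760.7 2699.9]
heatsink [[(array([231. , 215.9]), 0.54)], [(array([222.7, 186.7]), 0.81)]] [526.6  70.5 154. ]
transformer [[(array([248.4, 212.7]), 0.63)], [(array([231.5, 196.7]), 0.66)]] [530.9  27.3 151.3]
relay [[(array([266.5, 223.3]), 0.62)], [(array([236. , 211.1]), 0.48), (array([150.6, 125.2]), 0.15)]] [505.9 -20.9 156.9]
terminal [[], []] 
meter [[(array([390.9, 239.9]), 0.97)], []] 
organiser [[(array([157.5, 154.5]), 0.76), (array([345.4, 148.3]), 0.45)], [(array([235.7, 161.7]), 0.83)]] [713.4 299.1  -5.4]
breadboard [[(array([347. , 144.5]), 0.87)], [(array([277. , 163.4]), 0.64), (array([360.6, 274.9]), 0.63)]] [ 618.4 -164.2  381.7]
1.45 [226.5 582.5 231.3] [-180.     0.   158.8] [ 0.1 -0.4 -1.7] 0.998
```

Run:
```python
import cv2
im=cv2.imread('pics/top0.png'); cv2.imwrite('pics/t_st.png',cv2.resize(im[100:265,195:325],None,fx=4.5,fy=4.5*0.8,interpolation=cv2.INTER_CUBIC)[:600])
im=cv2.imread('pics/top0.png'); cv2.imwrite('pics/t_hk.png',cv2.resize(im[175:265,75:170],None,fx=6,fy=6,interpolation=cv2.INTER_CUBIC))
im=cv2.imread('pics/side0.png'); cv2.imwrite('pics/s.png',cv2.resize(im[90:290,125:350],None,fx=3,fy=3,interpolation=cv2.INTER_CUBIC))
```

```text
(no output)
```

View pics/t_st.png

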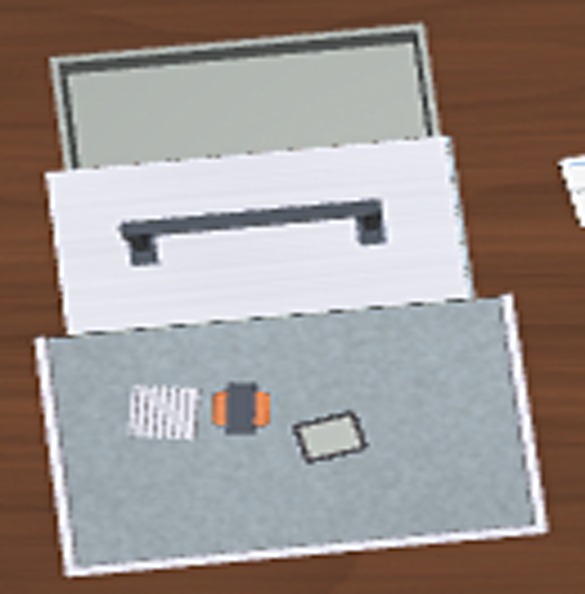

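View pics/t_hk.png

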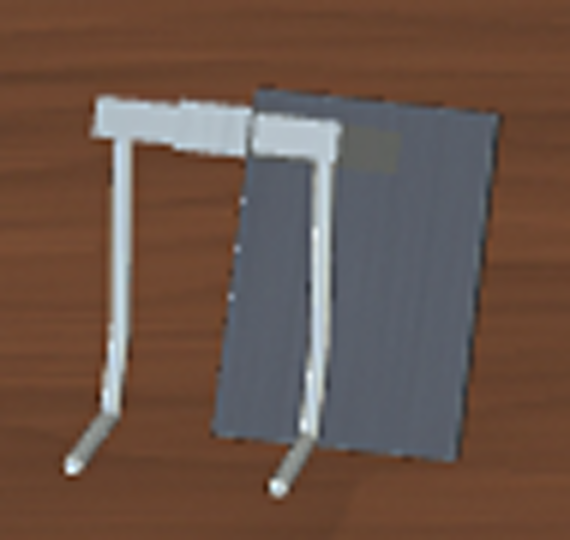

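View pics/s.png

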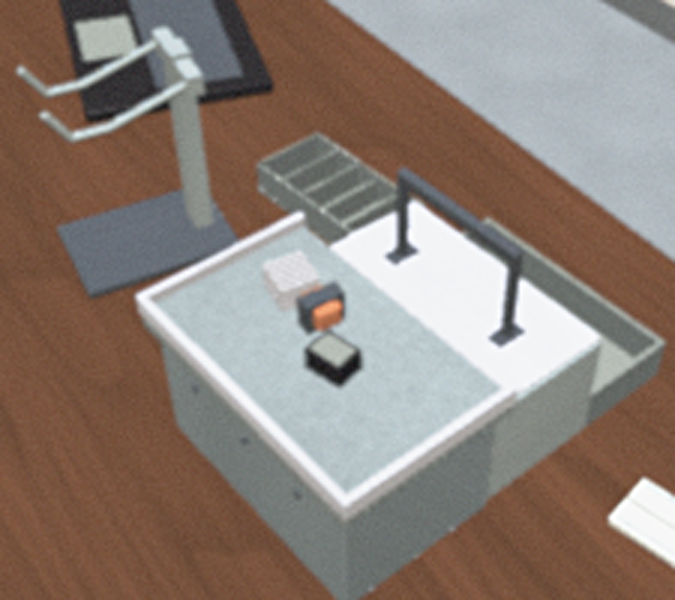

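```bash
cat > fit0.py <<'E'
from h import *
from scipy.optimize import least_squares
np.set_printoptions(suppress=True,precision=1)
T,S=cam('top'),cam('side')
A=lambda a,ox,oy,sx,sy:[(ox+(u+.5)/sx-.5,oy+(v+.5)/sy-.5) for u,v in a]
def fit(obs,x0):
    def f(p):
        c,s=np.cos(p[2]),np.sin(p[2]); r=[]
        for C,px,l in obs:
            l=l(p) if callable(l) else l
            X=[p[0]+c*l[0]-s*l[1],p[1]+s*l[0]+c*l[1],l[2]]
            r+=list(proj(C,X)-px)
        return r
    o=least_squares(f,x0,loss='soft_l1'); return o.x,np.array(f(o.x)).reshape(-1,2)
# cover in station frame via both cameras
tp=A([(46,173),(450,137),(473,298),(70,335)],195,100,4.5,3.6)
loc=[(61,120),(61,-120),(-61,-120),(-61,120)]
obs=[(T,p,(l[0],l[1],119)) for p,l in zip(tp,loc)]
sp=A([(600,345),(512,393)],125,90,3,3)
obs+=[(S,sp[0],(61,-120,119))]
x,r=fit(obs,[656,15,.1]);print('cover',x,np.degrees(x[2]),r)
# station ledge drop edge corner, lip outer
tp=A([(66,577),(546,532),(511,295),(36,338)],195,100,4.5,3.6)
sp=A([(137,297),(345,512),(513,393),(303,215)],125,90,3,3)
L=[lambda p:(-164-p[3],131+p[3],162),lambda p:(-164-p[3],-131-p[3],162),lambda p:(0,-131-p[3],162),lambda p:(0,131+p[3],162)]
obs=[(T,a,l) for a,l in zip(tp,L)]
x,r=fit(obs+[(S,a,l) for a,l in zip(sp,L)],[590,15,.1,6]);print('station',x,np.degrees(x[2]),r)
c,s=np.cos(x[2]),np.sin(x[2]);print('cover predicted',x[0]+64*c,x[1]+64*s)
tp=A([(257,90),(497,115),(457,460),(215,435),(72,467),(278,488)],75,175,6,6)
L=[lambda p:(130,p[3],12),lambda p:(130,-p[3],12),lambda p:(-40,-p[3],12),lambda p:(-40,p[3],12),(-36,42,219),(-36,-42,219)]
obs=[(T,a,l) for a,l in zip(tp,L)]
sp=A([(20,70),(45,118),(58,232),(92,294)],125,90,3,3)
obs+=[(S,sp[0],L[4]),(S,sp[1],L[5]),(S,sp[2],L[3]),(S,sp[3],L[2])]
x,r=fit(obs,[480,362,-.1,50]);print('hook',x,np.degrees(x[2]),r)
E
python3 fit0.py
```

```text
cover [658.5  14.7   0.1] 4.971916300005403 [[ 0.8 -0.1]
 [-0.1  0.1]
 [-0.   0.4]
 [ 0.1 -0. ]
 [-0.1 -1.5]]
station [595.2   6.4   0.1   5.5] 4.9168671069534655 [[ 0.3 -0.5]
 [ 0.4  0.3]
 [ 0.4  0.1]
 [ 0.3 -0.2]
 [-0.4  0.3]
 [-0.9 -1.2]
 [ 1.2 -0.9]
 [-0.8 -0.1]]
cover predicted 659.0007160935565 11.881605749399327
hook [474.6 371.   -0.1  58.7] -7.003507192965904 [[ 0.1 -0.5]
 [-0.1 -0.7]
 [-0.1  0.2]
 [ 0.1  0.3]
 [ 0.6 -0.3]
 [ 0.6 -0.3]
 [-0.1  0.2]
 [-0.3 -1. ]
 [-0.8 -1. ]
 [-1.3  0.1]]
```

```bash
cat >> h.py <<'E'
def go(x,y,z,yaw,cur=None):
    s=st(); Rm=Ro.from_euler('xyz',s['tool_rot'],degrees=True); Rt=Ro.from_euler('xyz',[180,0,yaw],degrees=True)
    d=Rm.inv().apply(np.array([x,y,z])-s['eef_pos'])/1000; w=np.degrees((Rm.inv()*Rt).as_rotvec())/10
    print('shift',d.round(4),'turn',w.round(3))
E
python3 -m crank '0 0 -0.055 0 0 0 100; 0 0 -0.115 0 0 0 100; -0.049 -0.030 -0.115 0 0 0.5 100; -0.098 -0.060 -0.115 0 0 1 100; -0.146 -0.090 -0.115 0 0 1.5 100; -0.195 -0.12 -0.115 0 0 2 100; -0.244 -0.15 -0.115 0 0 2.5 100; -0.293 -0.18 -0.115 0 0 3 100; -0.341 -0.209 -0.115 0 0 3.5 100; -0.39 -0.239 -0.115 0 0 4 100'
python3 -c "
from h import *; go(658.5,13.5,330,95)"
```

```text
time: 2.7
eef_pos: [504.2, 217.0, 346.6]
tool_rot: [180.0, -0.0, 118.6]
ft_force: [-0.4, 0.7, -0.6]
finger_gap: 1.002
2.7 [504.2 217.  346.6] [ 1.7997e+02 -1.0000e-02  1.1861e+02] [-0.4  0.7 -0.6] 1.002
shift [-0.2525  0.038   0.0166] turn [ 3.000e-03 -1.000e-03  2.361e+00]
```

```bash
python3 -m crank '-0.045 0.007 0 0 0 0.5 100; -0.09 0.014 0 0 0 1 100; -0.135 0.021 0.005 0 0 1.5 100; -0.18 0.028 0.01 0 0 2 100; -0.225 0.034 0.016 0 0 2.36 100; -0.2525 0.038 0.016 0 0 2.36 100; -0.2525 0.038 0.016 0 0 2.36 100; -0.2525 0.038 0.016 0 0 2.36 100; -0.2525 0.038 0.016 0 0 2.36 100; -0.2525 0.038 0.016 0 0 2.36 100' 60
python3 - <<'E'
from h import *
s=st(); im=manip.grab_frame('wrist'); C=cam('wrist',s)
cv2.imwrite('pics/w1.png',im[:,:,::-1])
for n in('cover_handle','cover'):
    for r in manip.pinpoint(n,'wrist'): print(n,r,back(C,r['xy'],209 if n!='cover' else 115))
# predicted handle ends
c,q=np.cos(np.radians(5)),np.sin(np.radians(5))
for ly in(-72,0,72): print(ly,proj(C,[658.5-q*ly,13.5+c*ly,215]))
E
```

```text
time: 3.95
eef_pos: [658.0, 16.0, 330.6]
tool_rot: [180.0, -0.0, 95.2]
ft_force: [0.8, 1.0, 0.5]
finger_gap: 1.001
3.95 [658.   16.  330.6] [ 1.7998e+02 -1.0000e-02  9.5210e+01] [0.8 1.  0.5] 1.001
cover_handle {'xy': [261.0, 176.7], 'p': 0.8} [660.57253039  19.36135028 209.        ]
cover_handle {'xy': [115.6, 183.2], 'p': 0.17} [532.87278524   1.85391101 209.        ]
cover {'xy': [262.1, 158.4], 'p': 0.81} [663.10841325  15.85623857 115.        ]
-72 [257.83784111 258.4939501 ]
0 [258.05875359 184.83135204]
72 [258.31745268  98.5689219 ]
```

View pics/w1.png

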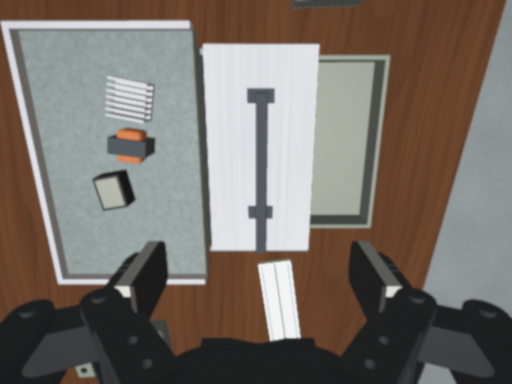

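Run:
```python
from h import *
T=cam('top')
for p in((121,231),(383,209)): print(back(T,(195+(p[0]+.5)/4.5-.5,100+(p[1]+.5)/3.6-.5),212))
C=cam('wrist')
for p in((262,250),(261.5,88)): print(back(C,p,215))
for p in((204,45),(319,44),(309,250),(210,250)): print('plate',back(C,p,119))
for p in((192,22),(206,283)): print('ledge edge', back(C,p,162))
go(660,14,190,95)
```

```text
[652.19745972  88.44185935 212.        ]
[663.85794176 -55.26000709 212.        ]
[667.85390631 -49.40298492 215.        ]
[654.11563802  93.05773673 215.        ]
plate [591.3561932  130.96804727 119.        ]
plate [710.80241927 142.61758604 119.        ]
plate [733.47228671 -96.45297077 119.        ]
plate [ 608.14384387 -107.71220938  119.        ]
ledge edge [587.17195882 144.19400695 162.        ]
ledge edge [ 610.66981066 -126.62295199  162.        ]
4.1 [658.1  15.7 330.5] [179.99  -0.    95.18] [ 0.8  1.1 -0.5] 1.0
shift [-0.0018  0.0018  0.1405] turn [ 0.001 -0.     0.018]
```

```bash
python3 -m crank '-0.001 0.0015 0.03 0 0 0 100; -0.001 0.0015 0.06 0 0 0 100; -0.001 0.0015 0.09 0 0 0 100; -0.001 0.0015 0.11 0 0 0 100; -0.001 0.0015 0.125 0 0 0 100; -0.001 0.0015 0.135 0 0 0 100; -0.001 0.0015 0.1405 0 0 0 100; -0.001 0.0015 0.1405 0 0 0 100; -0.001 0.0015 0.1405 0 0 0 100; -0.001 0.0015 0.1405 0 0 0 100'
python3 - <<'E'
from h import *
s=st(); im=manip.grab_frame('wrist'); cv2.imwrite('pics/w2.png',im[:,:,::-1])
E
```

```text
time: 5.35
eef_pos: [659.9, 14.5, 190.3]
tool_rot: [180.0, 0.0, 95.2]
ft_force: [0.1, 0.6, -0.1]
finger_gap: 1.001
5.35 [659.9  14.5 190.3] [179.96   0.    95.16] [ 0.1  0.6 -0.1] 1.001
```

View pics/w2.png

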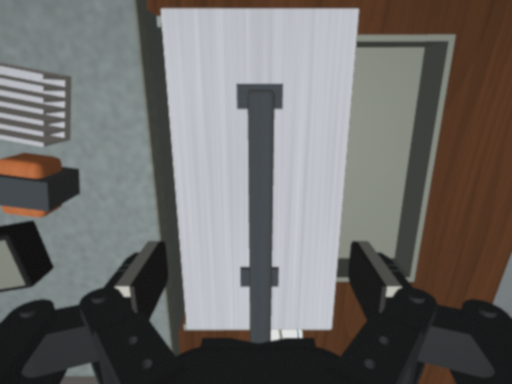

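The handle bar (col ~260) sits midway between the open fingers (cols 150 and 370). Closing now.

```bash
python3 -m crank '0 0 0 0 0 0 60; 0 0 0 0 0 0 30; 0 0 0 0 0 0 15; 0 0 0 0 0 0 0; 0 0 0 0 0 0 0; 0 0 0 0 0 0 0; 0 0 0 0 0 0 0; 0 0 0 0 0 0 0; 0 0 0 0 0 0 0; 0 0 0 0 0 0 0' 60
```

```text
time: 6.65
eef_pos: [659.6, 14.5, 189.8]
tool_rot: [-180.0, 0.0, 95.2]
ft_force: [0.3, -0.5, -2.5]
finger_gap: 0.106
```

```bash
python3 -m crank '0 0 -0.005 0 0 0 0; 0 0 -0.015 0 0 0 0; 0 0 -0.035 0 0 0 0; 0 0 -0.06 0 0 0 0; 0 0 -0.085 0 0 0 0; 0 0 -0.11 0 0 0 0; 0 0 -0.135 0 0 0 0; 0 0 -0.155 0 0 0 0; 0 0 -0.16 0 0 0 0; 0 0 -0.16 0 0 0 0'
python3 - <<'E'
from h import *
s=st(); im=manip.grab_frame('side'); cv2.imwrite('pics/s2.png',im[:,:,::-1]);im=manip.grab_frame('wrist'); cv2.imwrite('pics/w3.png',im[:,:,::-1])
c,q=np.cos(np.radians(-7)),np.sin(np.radians(-7))
x,y=474.6-130*c,371-130*q
print(x,y); go(x,y,350,83)
E
```

```text
time: 7.9
eef_pos: [659.6, 14.5, 350.0]
tool_rot: [180.0, -0.0, 95.1]
ft_force: [-0.1, 0.9, -3.3]
finger_gap: 0.105
7.9 [659.6  14.5 350. ] [179.98  -0.    95.15] [-0.1  0.9 -3.3] 0.105
345.5690002866281 386.8430146426692
8.0 [659.4  14.5 349.1] [-1.7994e+02  1.0000e-02  9.5150e+01] [-0.1 -1.1 -3.4] 0.103
shift [ 0.399  -0.2792 -0.0006] turn [-6.000e-03  1.000e-03  1.215e+00]
```

View pics/w3.png

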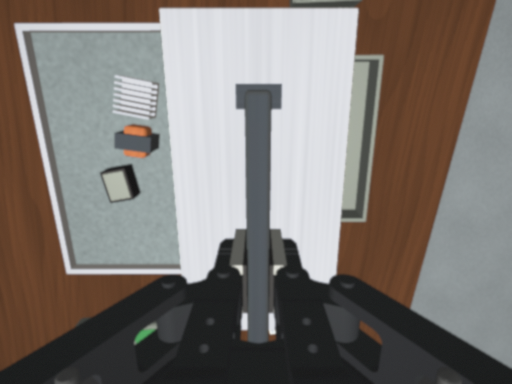

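View pics/s2.png

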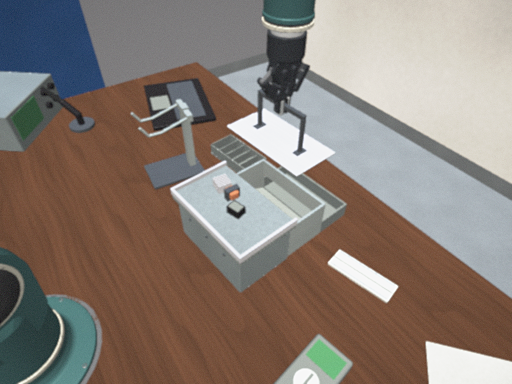

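```bash
python3 -m crank '0.015 -0.01 0 0 0 0 0; 0.045 -0.031 0 0 0 0.1 0; 0.08 -0.056 0 0 0 0.3 0; 0.12 -0.084 0 0 0 0.4 0; 0.16 -0.112 0 0 0 0.5 0; 0.20 -0.14 0 0 0 0.6 0; 0.24 -0.168 0 0 0 0.7 0; 0.28 -0.196 0 0 0 0.85 0; 0.32 -0.224 0 0 0 1.0 0; 0.35 -0.245 0 0 0 1.1 0'
python3 -c "
from h import *; go(345.6,387,350,83)"
```

```text
time: 9.25
eef_pos: [381.8, 342.7, 349.5]
tool_rot: [-180.0, 0.0, 84.2]
ft_force: [0.2, 0.0, -3.2]
finger_gap: 0.104
9.25 [381.8 342.7 349.5] [-1.7997e+02  1.0000e-02  8.4240e+01] [ 0.2  0.  -3.2] 0.104
shift [ 0.0404 -0.0404 -0.0005] turn [-0.003  0.001  0.124]
```

```bash
python3 -m crank '0.02 -0.02 0 0 0 0.05 0; 0.038 -0.038 0 0 0 0.12 0; 0.0405 -0.0405 0.005 0 0 0.12 0; 0.0405 -0.0405 0.02 0 0 0.12 0; 0.0405 -0.0405 0.045 0 0 0.12 0; 0.0405 -0.0405 0.075 0 0 0.12 0; 0.0405 -0.0405 0.1 0 0 0.12 0; 0.0405 -0.0405 0.118 0 0 0.12 0; 0.0405 -0.0405 0.123 0 0 0.12 0; 0.0405 -0.0405 0.123 0 0 0.12 0'
python3 - <<'E'
from h import *
s=st()
for n in('wrist','side','top'):
    im=manip.grab_frame(n); cv2.imwrite(f'pics/{n}4.png',im[:,:,::-1])
    print(n,[manip.pinpoint(k,n)[:1] for k in('hook_seat','cover_handle')])
C=cam('wrist',s)
c,q=np.cos(np.radians(-7)),np.sin(np.radians(-7))
P=lambda a,b,z:[474.6+c*a-q*b,371+q*a+c*b,z]
for y in(42,-42): print('tips',proj(C,P(-36,y,219)),proj(C,P(0,y,189)))
E
cd pics; python3 -c "
import cv2
im=cv2.imread('side4.png');cv2.imwrite('s4.png',cv2.resize(im[60:260,60:320],None,fx=3,fy=3))
im=cv2.imread('top4.png');cv2.imwrite('t4.png',cv2.resize(im[170:300,60:200],None,fx=4,fy=4))"
```

```text
time: 10.5
eef_pos: [348.3, 385.0, 226.7]
tool_rot: [-180.0, 0.0, 82.9]
ft_force: [0.6, -0.3, -2.6]
finger_gap: 0.1
10.5 [348.3 385.  226.7] [-1.800e+02  3.000e-02  8.292e+01] [ 0.6 -0.3 -2.6] 0.1
wrist [[{'xy': [462.6, 208.2], 'p': 0.88}], [{'xy': [256.0, 257.7], 'p': 0.84}]]
side [[{'xy': [150.9, 126.3], 'p': 0.91}], [{'xy': [98.9, 122.3], 'p': 0.8}]]
top [[{'xy': [110.6, 238.7], 'p': 0.59}], []]
tips [443.00783582 158.76376632] [475.56001181 147.71459029]
tips [417.46345002 303.04558356] [449.63515674 273.32849956]
```

View pics/wrist4.png

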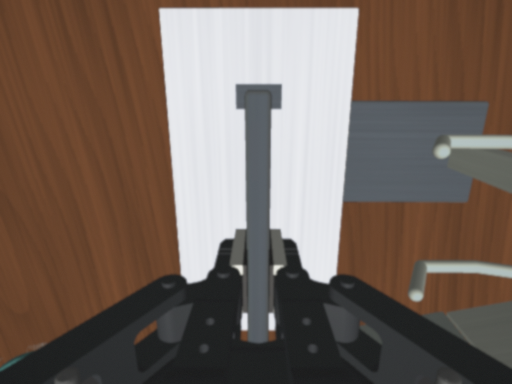

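View pics/s4.png

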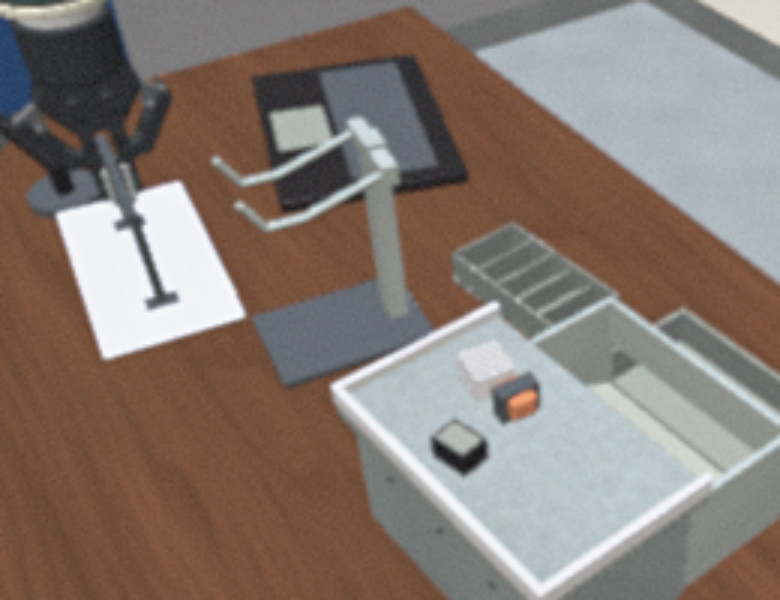

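View pics/t4.png

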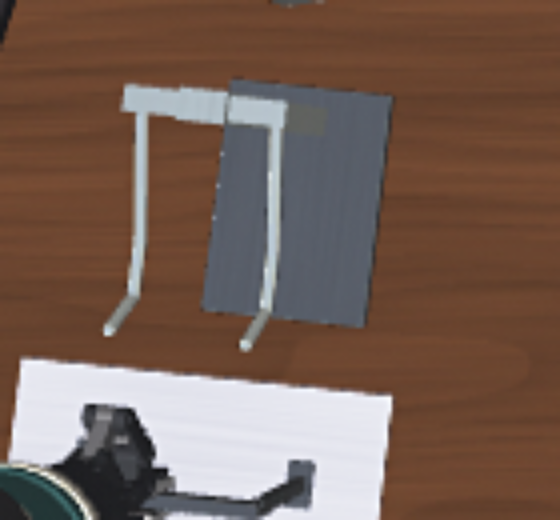

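```bash
python3 -m crank '0.0015 0.005 0 0 0 0.01 0; 0.0015 0.02 0 0 0 0.01 0; 0.0015 0.04 0 0 0 0.01 0; 0.0015 0.06 0 0 0 0.01 0; 0.0015 0.08 0 0 0 0.01 0; 0.0015 0.10 0 0 0 0.01 0; 0.0015 0.118 0 0 0 0.01 0; 0.0015 0.127 0 0 0 0.01 0; 0.0015 0.127 0 0 0 0.01 0; 0.0015 0.127 0 0 0 0.01 0'
python3 - <<'E'
from h import *
s=st()
for n in('wrist','side'):
    im=manip.grab_frame(n); cv2.imwrite(f'pics/{n}5.png',im[:,:,::-1])
E
cd pics; python3 -c "
import cv2
im=cv2.imread('side5.png');cv2.imwrite('s5.png',cv2.resize(im[60:260,60:320],None,fx=3,fy=3))"
```

```text
time: 12.2
eef_pos: [473.7, 371.7, 226.7]
tool_rot: [-180.0, 0.0, 82.9]
ft_force: [0.4, -0.4, -3.7]
finger_gap: 0.105
12.2 [473.7 371.7 226.7] [-179.98    0.     82.9 ] [ 0.4 -0.4 -3.7] 0.105
```

View pics/wrist5.png

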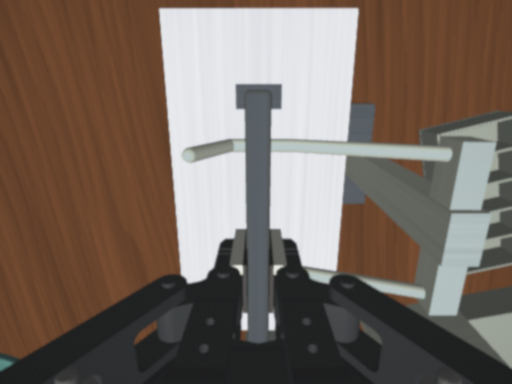

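View pics/s5.png

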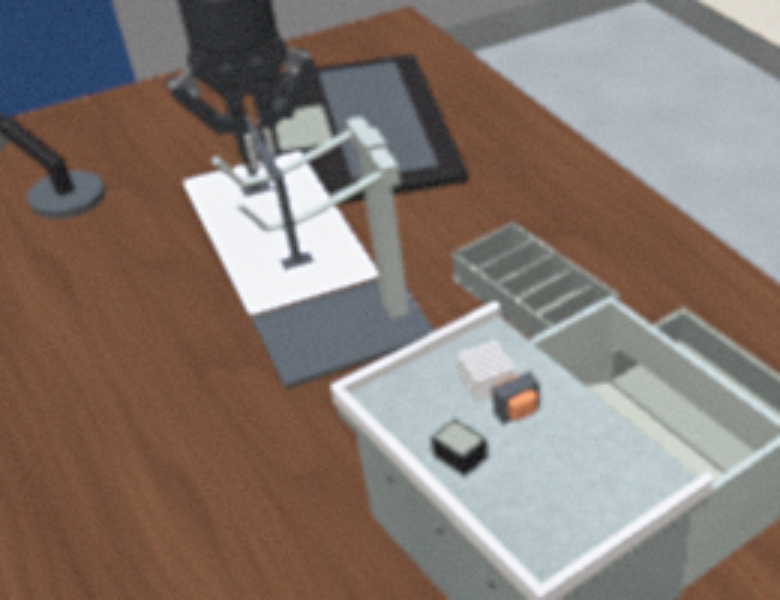

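```bash
python3 -m crank '0.000 0.001 0.003 0 0 0 0; 0 0.001 0.01 0 0 0 0; 0 0.001 0.018 0 0 0 0; 0 0.001 0.026 0 0 0 0; 0 0.001 0.034 0 0 0 0; 0 0.001 0.041 0 0 0 0; 0 0.001 0.045 0 0 0 0; 0 0.001 0.047 0 0 0 0; 0 0.001 0.048 0 0 0 0; 0 0.001 0.048 0 0 0 0'
```

```text
time: 13.55
eef_pos: [475.4, 371.3, 178.9]
tool_rot: [180.0, -0.0, 82.9]
ft_force: [0.5, -0.2, -3.3]
finger_gap: 0.102
```

```bash
python3 -m crank '0 0 0.001 0 0 0 0; 0 0 0.001 0 0 0 0; 0 0 0.002 0 0 0 0; 0 0 0.002 0 0 0 0; 0 0 0.003 0 0 0 0; 0 0 0.003 0 0 0 0; 0 0 0.003 0 0 0 0; 0 0 0.003 0 0 0 0; 0 0 0.003 0 0 0 0; 0 0 0.003 0 0 0 0'
```

```text
time: 14.8
eef_pos: [475.3, 371.3, 175.8]
tool_rot: [180.0, 0.0, 82.9]
ft_force: [-0.1, 0.1, -2.8]
finger_gap: 0.104
```

```bash
python3 -m crank '0 0 0.001 0 0 0 0; 0 0 0.001 0 0 0 0; 0 0 0.002 0 0 0 0; 0 0 0.002 0 0 0 0; 0 0 0.003 0 0 0 0; 0 0 0.003 0 0 0 0; 0 0 0.003 0 0 0 0; 0 0 0.003 0 0 0 0; 0 0 0.003 0 0 0 0; 0 0 0.003 0 0 0 0'
python3 - <<'E'
from h import *
s=st()
for n in('side',):
    im=manip.grab_frame(n); cv2.imwrite(f'pics/{n}6.png',cv2.resize(im[90:210,100:240,::-1],None,fx=5,fy=5,interpolation=2))
E
```

```text
time: 16.05
eef_pos: [475.6, 371.4, 175.0]
tool_rot: [180.0, -0.1, 82.8]
ft_force: [-12.0, -8.5, 30.2]
finger_gap: 0.1
16.05 [475.6 371.4 175. ] [ 1.7997e+02 -8.0000e-02  8.2850e+01] [-12.   -8.5  30.2] 0.1
```

View pics/side6.png

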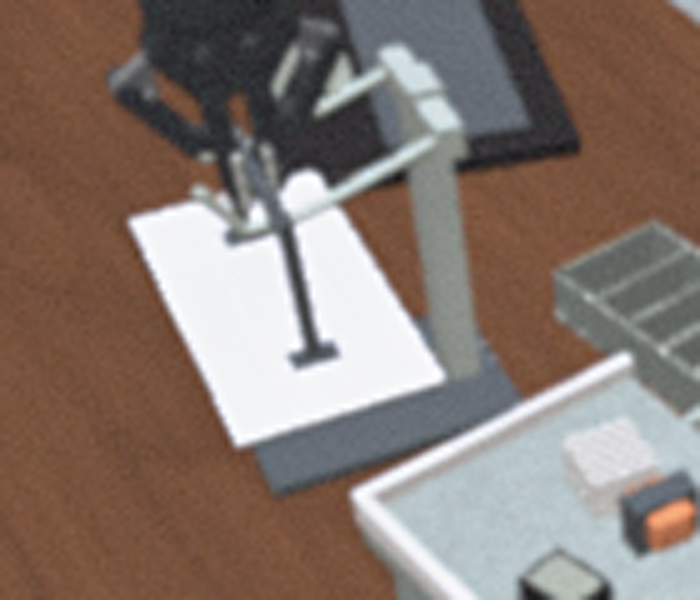

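```bash
python3 -m crank '0 0 -0.002 0 0 0 0; 0 0 -0.002 0 0 0 0; 0 0 -0.002 0 0 0 15; 0 0 -0.002 0 0 0 25; 0 0 -0.002 0 0 0 40; 0 0 -0.002 0 0 0 60; 0 0 -0.002 0 0 0 60; 0 0 -0.002 0 0 0 60; 0 0 -0.002 0 0 0 60; 0 0 -0.002 0 0 0 60'
python3 -m crank '0 0 -0.005 0 0 0 60; 0 0 -0.02 0 0 0 60; 0 0 -0.045 0 0 0 60; 0 0 -0.075 0 0 0 60; 0 0 -0.105 0 0 0 60; 0 0 -0.135 0 0 0 60; 0 0 -0.15 0 0 0 60; 0 0 -0.15 0 0 0 60; 0 0 -0.15 0 0 0 60; 0 0 -0.15 0 0 0 60'
python3 - <<'E'
from h import *
s=st()
for n in('side','wrist','top'):
    im=manip.grab_frame(n); cv2.imwrite(f'pics/{n}7.png',im[:,:,::-1])
    if n=='side':cv2.imwrite(f'pics/s7.png',cv2.resize(im[90:290,100:330,::-1],None,fx=3,fy=3,interpolation=2))
    if n=='top':cv2.imwrite(f'pics/t7.png',cv2.resize(im[100:265,195:325,::-1],None,fx=4.5,fy=3.6,interpolation=2))
E
```

```text
time: 17.35
eef_pos: [475.3, 371.3, 174.8]
tool_rot: [180.0, 0.0, 82.9]
ft_force: [0.2, 0.8, 0.0]
finger_gap: 0.598
time: 18.6
eef_pos: [475.1, 371.1, 323.8]
tool_rot: [-179.9, 0.1, 82.9]
ft_force: [0.1, 0.3, -0.5]
finger_gap: 0.598
18.6 [475.1 371.1 323.8] [-1.7995e+02  7.0000e-02  8.2850e+01] [ 0.1  0.3 -0.5] 0.598
```

View pics/s7.png

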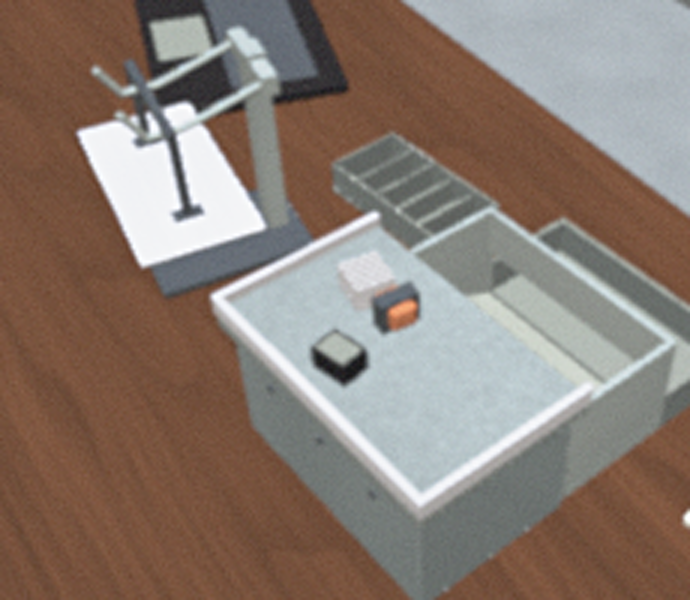

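View pics/wrist7.png

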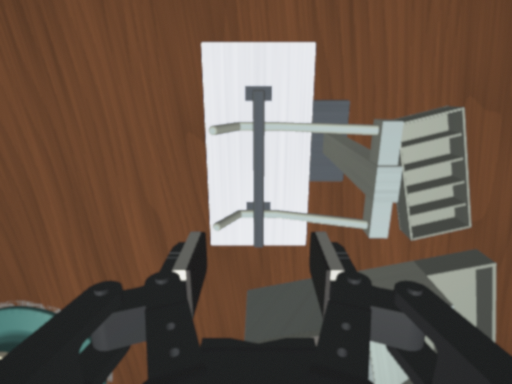

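View pics/t7.png

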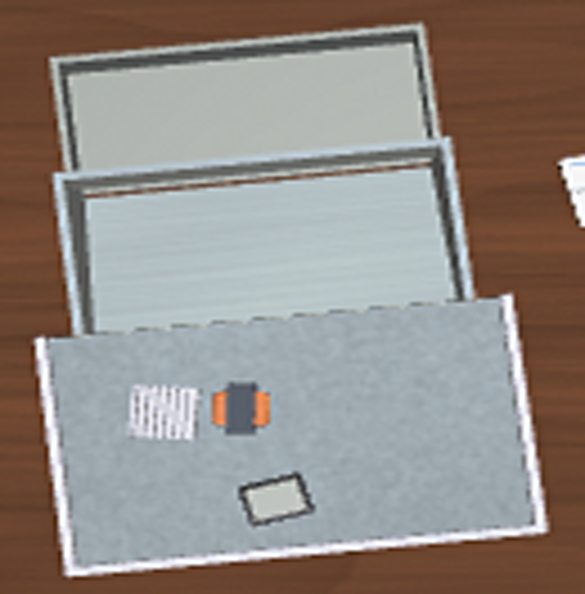

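Cover hangs level on both prongs; the relay was knocked back. Three parts present. Locating them in the station frame.

```bash
cat >> h.py <<'E'
SX,SY,SA=595.3,8.0,np.radians(4.95)
def w2s(X): d=np.array(X[:2])-[SX,SY]; c,s=np.cos(SA),np.sin(SA); return np.array([c*d[0]+s*d[1],-s*d[0]+c*d[1]])
def s2w(a,b): c,s=np.cos(SA),np.sin(SA); return SX+c*a-s*b,SY+s*a+c*b
E
python3 - <<'E'
from h import *
np.set_printoptions(suppress=True,precision=1)
T=cam('top')
for n,z,P in(('heatsink',174,[(163,412),(132,386),(200,390),(196,440),(129,435)]),('transformer',180,[(241,408),(213,410),(270,410)]),('relay',172,[(276,499),(239,486),(299,475),(314,508),(253,524)])):
    print(n,[w2s(back(T,(195+(p[0]+.5)/4.5-.5,100+(p[1]+.5)/3.6-.5),z)) for p in P])
for n in('heatsink','transformer','relay','terminal'):
    print(n,[(w2s(back(T,r['xy'],150)),r['p']) for r in manip.pinpoint(n,'top')[:2]])
print('lip',[w2s(back(T,(195+p[0]/4.5-.5,100+p[1]/3.6-.5),162)) for p in [(66,577),(546,532),(511,295),(36,338)]])
E
```

```text
heatsink [array([-61.2,  68.3]), array([-41.1,  83.7]), array([-48.1,  46. ]), array([-82.8,  51.9]), array([-75.2,  89. ])]
transformer [array([-63.3,  24.1]), array([-63. ,  39.9]), array([-66.5,   8.1])]
relay [array([-128.7,   11.7]), array([-117.4,   31.4]), array([-113.5,   -2.9]), array([-137.3,   -8.8]), array([-144.7,   26.5])]
heatsink [(array([-64.5,  67.5]), 0.48)]
transformer [(array([-69.9,  30.4]), 0.46)]
relay [(array([-131.3,    8.5]), 0.42)]
terminal []
lip [array([-170.4,  136.2]), array([-168.4, -136.9]), array([   0.5, -136.7]), array([ -0.2, 136. ])]
```

Run:
```python
from h import *
print(s2w(-104,68),manip.observe()['joint_positions'].round(1)); go(*s2w(-104,68),230,4.95)
```

```text
(np.float64(485.8204079704753), np.float64(66.77260355853598)) [-55.6  18.2  19.   89.5  -6.1  73.3 -42.9]
18.95 [475.3 371.3 324.7] [-1.7999e+02  1.0000e-02  8.2860e+01] [0.6 0.4 0.6] 0.598
shift [-0.3008  0.0483  0.0947] turn [0.000e+00 2.000e-03 7.791e+00]
```

```bash
python3 -m crank '-0.03 0.005 0 0 0 0.8 30; -0.07 0.011 0 0 0 1.7 0; -0.11 0.018 0 0 0 2.6 0; -0.15 0.024 0 0 0 3.5 0; -0.19 0.03 0 0 0 4.4 0; -0.23 0.037 0.02 0 0 5.3 0; -0.27 0.043 0.05 0 0 6.2 0; -0.295 0.048 0.08 0 0 7.1 0; -0.3008 0.0483 0.09 0 0 7.8 0; -0.3008 0.0483 0.09 0 0 7.8 0'
python3 - <<'E'
from h import *
np.set_printoptions(suppress=True,precision=1)
s=st(); print(w2s(s['eef_pos']))
for n in('wrist',):
    im=manip.grab_frame(n); cv2.imwrite(f'pics/{n}8.png',im[:,:,::-1])
C=cam('wrist',s)
for n in('heatsink','transformer','relay','terminal'):
    print(n,[(w2s(back(C,r['xy'],150)),r['p']) for r in manip.pinpoint(n,'wrist')[:2]])
go(*s2w(-104,68),158,4.95)
E
```

```text
time: 20.2
eef_pos: [485.6, 66.4, 234.4]
tool_rot: [180.0, 0.1, 4.8]
ft_force: [-0.3, 0.1, -0.3]
finger_gap: 0.002
20.2 [485.6  66.4 234.4] [180.    0.1   4.8] [-0.3  0.1 -0.3] 0.002
[-104.3   67.6]
heatsink [(array([-60.2,  69.8]), 0.84)]
transformer [(array([-63.7,  25.4]), 0.88)]
relay [(array([-124. ,   16.2]), 0.93)]
terminal []
20.45 [486.1  67.3 235.3] [-180.    -0.1    5. ] [ 0.2 -0.9  0.3] -0.002
shift [-0.   0.   0.1] turn [-0. -0.  0.]
```

View pics/wrist8.png

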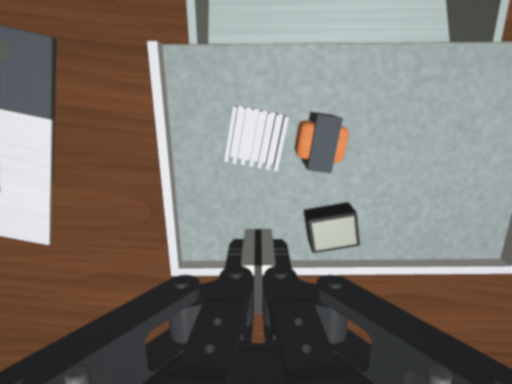

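```bash
python3 -m crank '0 0 0.01 0 0 0 0; 0 0 0.03 0 0 0 0; 0 0 0.05 0 0 0 0; 0 0 0.065 0 0 0 0; 0 0 0.074 0 0 0 0; 0 0 0.077 0 0 0 0; 0.008 0 0.077 0 0 0 0; 0.018 0 0.077 0 0 0 0; 0.028 0 0.077 0 0 0 0; 0.038 0 0.077 0 0 0 0' 40
```

```text
time: 21.7
eef_pos: [524.6, 70.1, 157.9]
tool_rot: [180.0, -0.0, 4.9]
ft_force: [-1.3, -0.5, -0.1]
finger_gap: -0.0
```

```bash
python3 -m crank '0.01 0 0 0 0 0 0; 0.02 0 0 0 0 0 0; 0.03 0 0 0 0 0 0; 0.04 0 0 0 0 0 0; 0.05 0 0 0 0 0 0; 0.06 0 0 0 0 0 0; 0.068 0 0 0 0 0 0; 0.074 0 0 0 0 0 0; 0.074 0 0 0 0 0 0; 0.074 0 0 0 0 0 0'
python3 - <<'E'
from h import *
s=st(); print(w2s(s['eef_pos']))
for n in('wrist','top'):
    im=manip.grab_frame(n); cv2.imwrite(f'pics/{n}9.png',im[:,:,::-1])
E
```

```text
time: 22.95
eef_pos: [597.2, 76.2, 157.8]
tool_rot: [180.0, 0.0, 4.9]
ft_force: [0.4, -0.2, 0.5]
finger_gap: -0.001
22.95 [597.2  76.2 157.8] [1.80e+02 1.00e-02 4.85e+00] [ 0.4 -0.2  0.5] -0.001
[ 7.77644937 67.82466945]
```

View pics/wrist9.png

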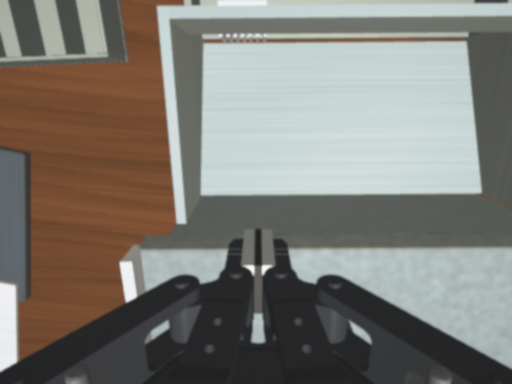

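Heatsink is down in the chute, at the outlet (243,38). Next, the transformer.

```bash
python3 -m crank '0 0 -0.02 0 0 0 0; 0 0 -0.045 0 0 0 0; -0.02 0.008 -0.07 0 0 0 0; -0.04 0.016 -0.08 0 0 0 0; -0.06 0.025 -0.08 0 0 0 0; -0.08 0.035 -0.08 0 0 0 0; -0.095 0.04 -0.08 0 0 0 0; -0.104 0.0435 -0.08 0 0 0 0; -0.106 0.0435 -0.08 0 0 0 0; -0.106 0.0435 -0.08 0 0 0 0'
python3 - <<'E'
from h import *
np.set_printoptions(suppress=True,precision=1)
s=st(); print(w2s(s['eef_pos']))
for n in('wrist','top'):
    im=manip.grab_frame(n); cv2.imwrite(f'pics/{n}10.png',im[:,:,::-1])
C=cam('wrist',s)
for n in('heatsink','transformer','relay','terminal'):
    print(n,[(w2s(back(C,r['xy'],150)),r['p']) for r in manip.pinpoint(n,'wrist')[:2]])
print(proj(C,[*s2w(-104,24),172]),proj(C,[*s2w(-90,24),172]))
go(*s2w(-98,24),158,4.95)
E
```

```text
time: 24.3
eef_pos: [495.8, 24.3, 237.9]
tool_rot: [180.0, -0.0, 4.9]
ft_force: [0.7, 0.3, 0.2]
finger_gap: 0.0
24.3 [495.8  24.3 237.9] [180.   -0.    4.9] [0.7 0.3 0.2] 0.0
[-97.7  24.8]
heatsink []
transformer [(array([-62.5,  25.6]), 0.87)]
relay [(array([-125.6,   12.2]), 0.91)]
terminal []
[259.8 209.2] [259.8 190.6]
24.6 [495.6  24.  237.7] [180.    0.    4.9] [-0.4  0.   0.5] 0.004
shift [-0.   0.   0.1] turn [ 0.  0. -0.]
```

View pics/wrist10.png

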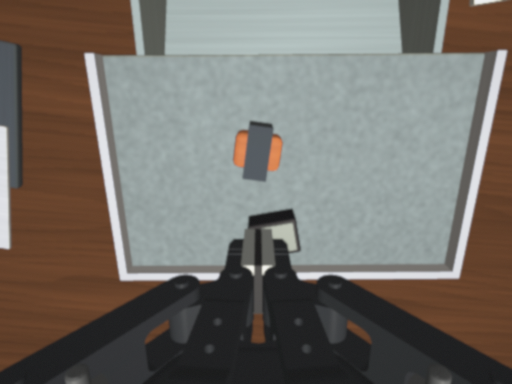

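Run:
```python
from h import *
np.set_printoptions(suppress=True,precision=1)
C=cam('wrist')
for p,z in(((252,226),172),((296,220),172),((250,216),150),((294,209),150),((255,181),180),((238,168),160),((258,51),150)): print(p,w2s(back(C,p,z)))
```

```text
(252, 226) [-117.3   29.4]
(296, 220) [-112.6   -2.5]
(250, 216) [-118.6   31.4]
(294, 209) [-112.7   -3.5]
(255, 181) [-80.8  27. ]
(238, 168) [-76.7  39.5]
(258, 51) [ 2.9 24.7]
```

```bash
python3 -m crank '-0.001 -0.003 0.01 0 0 0 0; -0.0015 -0.003 0.025 0 0 0 0; -0.0015 -0.003 0.04 0 0 0 0; -0.0015 -0.003 0.05 0 0 0 0; -0.0015 -0.003 0.06 0 0 0 0; -0.0015 -0.003 0.067 0 0 0 0; -0.0015 -0.003 0.073 0 0 0 0; -0.0015 -0.003 0.077 0 0 0 0; -0.0015 -0.003 0.079 0 0 0 0; -0.0015 -0.003 0.079 0 0 0 0'
```

```text
time: 25.85
eef_pos: [493.8, 26.8, 158.8]
tool_rot: [180.0, -0.0, 4.9]
ft_force: [0.3, -0.4, -0.0]
finger_gap: -0.003
```

```bash
python3 -m crank '0.005 0 0 0 0 0 0; 0.012 0 0 0 0 0 0; 0.02 0 0 0 0 0 0; 0.03 0 0 0 0 0 0; 0.04 0 0 0 0 0 0; 0.05 0 0 0 0 0 0; 0.06 0 0 0 0 0 0; 0.07 0 0 0 0 0 0; 0.08 0 0 0 0 0 0; 0.09 0 0 0 0 0 0'; python3 -m crank '0.008 0 0 0 0 0 0; 0.015 0 0 0 0 0 0; 0.018 0 0 0 0 0 0; 0.018 0 0 0 0 0 0; 0.018 0 0 0 0 0 0; 0.018 0 -0.02 0 0 0 0; 0.018 0 -0.05 0 0 0 0; 0.018 0 -0.08 0 0 0 0; 0.018 0 -0.08 0 0 0 0; 0.018 0 -0.08 0 0 0 0'
python3 - <<'E'
from h import *
np.set_printoptions(suppress=True,precision=1)
s=st(); print(w2s(s['eef_pos']))
for n in('wrist','side'):
    im=manip.grab_frame(n); cv2.imwrite(f'pics/{n}11.png',im[:,:,::-1])
E
```

```text
time: 27.1
eef_pos: [584.2, 34.5, 158.8]
tool_rot: [180.0, -0.0, 4.9]
ft_force: [0.7, -0.1, 0.0]
finger_gap: 0.001
time: 28.35
eef_pos: [601.2, 36.0, 239.3]
tool_rot: [-180.0, -0.0, 4.9]
ft_force: [0.6, -0.2, 0.4]
finger_gap: 0.003
28.35 [601.2  36.  239.3] [-180.    -0.     4.8] [ 0.6 -0.2  0.4] 0.003
[ 8.3 27.4]
```

View pics/wrist11.png

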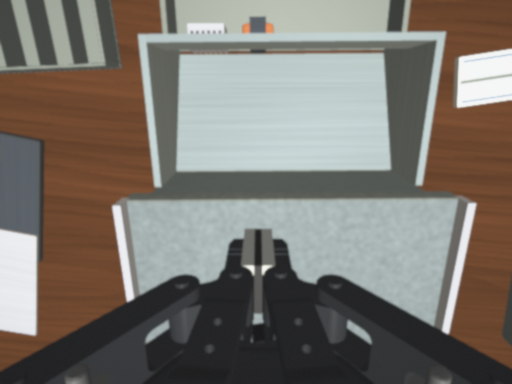

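View pics/side11.png

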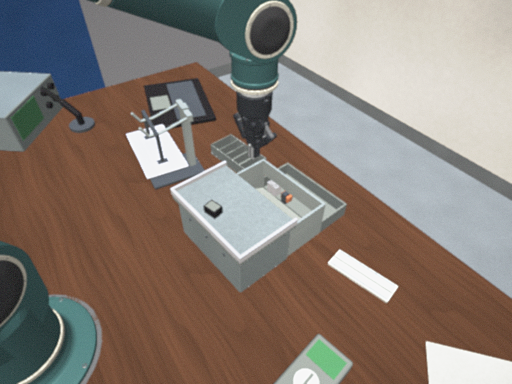

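```bash
python3 -m crank '-0.02 0.002 0 0 0 0 0; -0.05 0.005 0 0 0 0 0; -0.08 0.008 0 0 0 0 0; -0.11 0.011 0 0 0 0 0; -0.14 0.014 0 0 0 0 0; -0.16 0.0154 0 0 0 0 0; -0.17 0.0154 0.01 0 0 0 0; -0.17 0.0154 0.02 0 0 0 0; -0.17 0.0154 0.03 0 0 0 0; -0.17 0.0154 0.03 0 0 0 0'
python3 - <<'E'
from h import *
np.set_printoptions(suppress=True,precision=1)
s=st(); print(w2s(s['eef_pos']))
for n in('wrist','top'):
    im=manip.grab_frame(n); cv2.imwrite(f'pics/{n}12.png',im[:,:,::-1])
C=cam('wrist',s)
for r in manip.silhouettes('relay','wrist')[:1]:
    print(r['p'],r['box'])
    c=cv2.findContours(r['region'].astype(np.uint8),0,2)[0]; c=max(c,key=cv2.contourArea); b=cv2.boxPoints(cv2.minAreaRect(c)); print(b,[w2s(back(C,p,172)) for p in b])
for r in manip.pinpoint('relay','wrist')[:1]: print(w2s(back(C,r['xy'],150)))
go(*s2w(-160,12),165.5,4.95)
E
```

```text
time: 29.7
eef_pos: [433.2, 6.0, 207.8]
tool_rot: [179.9, 0.1, 4.8]
ft_force: [0.5, -0.5, 0.0]
finger_gap: 0.002
29.7 [433.2   6.  207.8] [179.9   0.1   4.8] [ 0.5 -0.5  0. ] 0.002
[-161.6   12. ]
0.95 [219.8, 129.5, 292.2, 189.4]
[[220.4 140.9]
 [282.3 129.9]
 [291.3 180.8]
 [229.4 191.7]] [array([-114.1,   34. ]), array([-108. ,   -1.4]), array([-138.1,   -7.4]), array([-144.8,   29.7])]
[-125.6   13. ]
29.9 [433.5   6.2 208.9] [180.   -0.    4.8] [ 0.3  1.1 -0.6] 0.0
shift [0. 0. 0.] turn [ 0. -0. -0.]
```

View pics/wrist12.png

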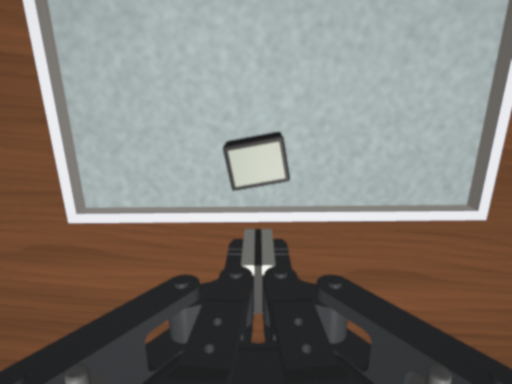

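```bash
python3 -m crank '-0.002 0.001 0.01 0 0 0 0; -0.002 0.001 0.02 0 0 0 0; -0.002 0.001 0.03 0 0 0 0; -0.002 0.001 0.038 0 0 0 0; -0.002 0.001 0.042 0 0 0 0; -0.002 0.001 0.043 0 0 0 0; 0.003 0.001 0.043 0 0 0 0; 0.008 0.001 0.043 0 0 0 0; 0.014 0.001 0.043 0 0 0 0; 0.02 0.001 0.043 0 0 0 0'
python3 -m crank '0.005 0 0 0 0 0 0; 0.01 0 0 0 0 0 0; 0.015 0 0 0 0 0 0; 0.015 0 0 0 0 0 0; 0.01 0 0 0 0 0 0; 0.01 0 0.003 0 0 0 0; 0.01 0 0.006 0 0 0 0; 0.01 0 0.0075 0 0 0 0; 0.01 0 0.0075 0 0 0 0; 0.01 0 0.0075 0 0 0 0'
python3 - <<'E'
from h import *
np.set_printoptions(suppress=True,precision=1)
s=st(); print(w2s(s['eef_pos']))
for n in('wrist',):
    im=manip.grab_frame(n); cv2.imwrite(f'pics/{n}13.png',im[:,:,::-1])
E
```

```text
time: 31.15
eef_pos: [453.8, 7.0, 165.9]
tool_rot: [180.0, -0.0, 4.9]
ft_force: [0.5, -0.2, -0.7]
finger_gap: 0.0
time: 32.4
eef_pos: [463.3, 7.7, 158.3]
tool_rot: [180.0, -0.0, 4.8]
ft_force: [-0.3, -0.3, -0.3]
finger_gap: 0.002
32.4 [463.3   7.7 158.3] [180.   -0.    4.8] [-0.3 -0.3 -0.3] 0.002
[-131.6   11.1]
```

View pics/wrist13.png

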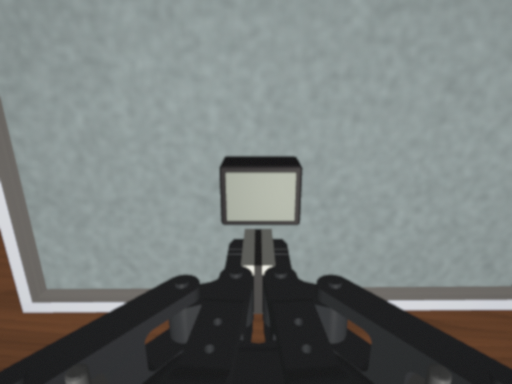

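Relay squared up centred in front of the fingers (260,195). Pushing it to the edge: 140 mm.

```bash
python3 -m crank '0.005 0 0 0 0 0 0; 0.014 0 0 0 0 0 0; 0.026 0 0 0 0 0 0; 0.038 0 0 0 0 0 0; 0.05 0 0 0 0 0 0; 0.062 0 0 0 0 0 0; 0.074 0 0 0 0 0 0; 0.086 0 0 0 0 0 0; 0.098 0 0 0 0 0 0; 0.108 0 0 0 0 0 0'
python3 -m crank '0.01 0 0 0 0 0 0; 0.02 0 0 0 0 0 0; 0.028 0 0 0 0 0 0; 0.032 0 0 0 0 0 0; 0.032 0 0 0 0 0 0; 0.032 0 0 0 0 0 0; 0.032 0 -0.02 0 0 0 0; 0.032 0 -0.05 0 0 0 0; 0.032 0 -0.08 0 0 0 0; 0.032 0 -0.08 0 0 0 0'
python3 - <<'E'
from h import *
np.set_printoptions(suppress=True,precision=1)
s=st(); print(w2s(s['eef_pos']))
for n in('wrist','side','top'):
    im=manip.grab_frame(n); cv2.imwrite(f'pics/{n}14.png',im[:,:,::-1])
    print(n,[(k,[(np.array(r['xy']),r['p']) for r in manip.pinpoint(k,n)[:1]]) for k in('heatsink','transformer','relay','terminal')])
im=cv2.imread('pics/side14.png');cv2.imwrite('pics/s14.png',cv2.resize(im[90:290,110:350],None,fx=3,fy=3,interpolation=2))
E
```

```text
time: 33.7
eef_pos: [571.6, 17.0, 158.3]
tool_rot: [180.0, 0.0, 4.9]
ft_force: [-0.3, -0.1, 0.6]
finger_gap: 0.004
time: 34.95
eef_pos: [603.8, 19.4, 241.9]
tool_rot: [-180.0, -0.3, 4.8]
ft_force: [0.0, -0.0, -0.5]
finger_gap: -0.001
34.95 [603.8  19.4 241.9] [-180.    -0.3    4.8] [ 0.  -0.  -0.5] -0.001
[ 9.4 10.6]
wrist [('heatsink', [(array([190.9,  30.5]), 0.75)]), ('transformer', [(array([241. ,  23.7]), 0.74)]), ('relay', [(array([267.7,  57.5]), 0.85)]), ('terminal', [])]
side [('heatsink', [(array([276.4, 186.9]), 0.59)]), ('transformer', [(array([292. , 194.3]), 0.57)]), ('relay', [(array([288.5, 204.6]), 0.56)]), ('terminal', [])]
top [('heatsink', []), ('transformer', [(array([389.7, 237.2]), 0.75)]), ('relay', []), ('terminal', [])]
```

View pics/wrist14.png

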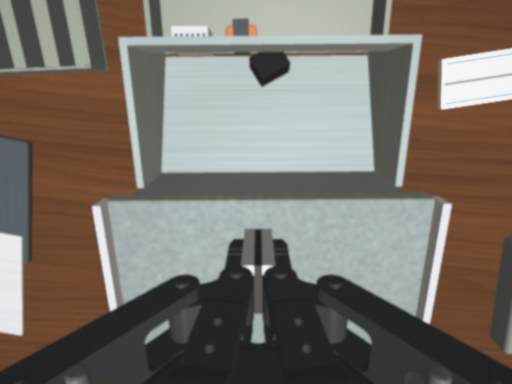

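View pics/s14.png

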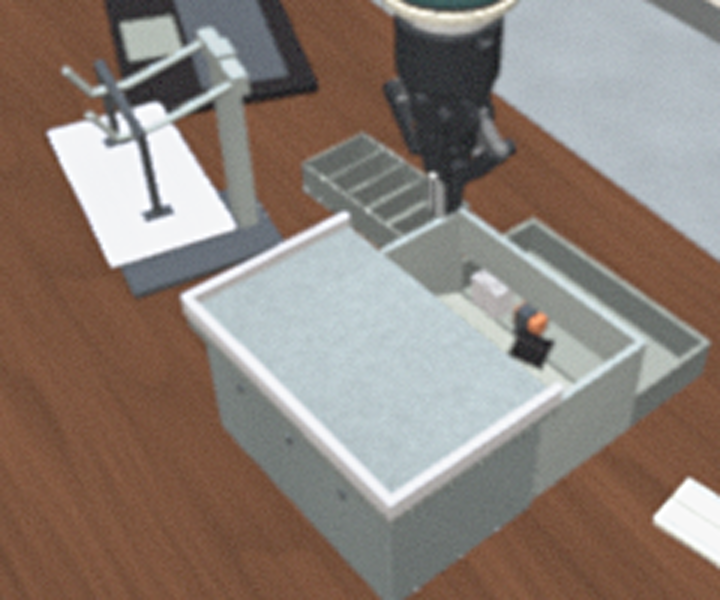

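All three parts are in the chute below the rim, the ledge is empty, and the cover still hangs. Back to the hook.

```bash
python3 -c "
from h import *; go(475.3,371.3,330,82.9)"
```

```text
35.7 [602.7  19.6 238.3] [179.99   0.     4.85] [-0.1  0.4  0.6] 0.002
shift [-0.0972 -0.3612 -0.0918] turn [ 0.000e+00  1.000e-03 -7.805e+00]
```

```bash
python3 -m crank '0 0 -0.045 0 0 0 0; -0.004 -0.015 -0.092 0 0 -0.5 0; -0.015 -0.055 -0.092 0 0 -1.4 0; -0.026 -0.1 -0.092 0 0 -2.3 0; -0.038 -0.145 -0.092 0 0 -3.2 20; -0.051 -0.19 -0.092 0 0 -4.1 40; -0.063 -0.235 -0.092 0 0 -5 60; -0.075 -0.28 -0.092 0 0 -6 60; -0.088 -0.325 -0.092 0 0 -7 60; -0.097 -0.361 -0.092 0 0 -7.8 60'
python3 -m crank '0 0 0 0 0 0 60; 0 0 0 0 0 0 60; 0 0 0 0 0 0 60; 0 0 0 0 0 0 60; 0 0 0 0 0 0 60; 0 0 0 0 0 0 60; 0 0 0 0 0 0 60; 0 0 0 0 0 0 60; 0 0 0 0 0 0 60; 0 0 0 0 0 0 60'
python3 - <<'E'
from h import *
go(475.3,371.3,174.8,82.9)
im=manip.grab_frame('wrist'); cv2.imwrite(f'pics/wrist15.png',im[:,:,::-1])
E
```

```text
time: 36.95
eef_pos: [474.5, 372.9, 330.3]
tool_rot: [-180.0, -0.0, 83.2]
ft_force: [1.0, -0.1, 0.0]
finger_gap: 0.6
time: 38.2
eef_pos: [475.5, 371.1, 330.3]
tool_rot: [180.0, 0.0, 82.9]
ft_force: [-0.3, 0.9, 0.6]
finger_gap: 0.603
38.2 [475.5 371.1 330.3] [1.800e+02 1.000e-02 8.286e+01] [-0.3  0.9  0.6] 0.603
shift [ 0.0002 -0.0003  0.1555] turn [ 0.     0.001 -0.004]
```

View pics/wrist15.png

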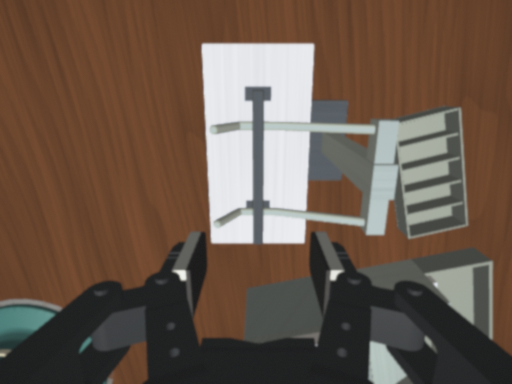

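Bar at col ~258, unchanged and centred between the fingers. Descending and gripping.

```bash
python3 -m crank '0 0 0.02 0 0 0 60; 0 0 0.05 0 0 0 60; 0 0 0.08 0 0 0 60; 0 0 0.11 0 0 0 60; 0 0 0.13 0 0 0 60; 0 0 0.145 0 0 0 60; 0 0 0.152 0 0 0 60; 0 0 0.1555 0 0 0 60; 0 0 0.1555 0 0 0 60; 0 0 0.1555 0 0 0 60'
python3 -m crank '0 0 0 0 0 0 40; 0 0 0 0 0 0 25; 0 0 0 0 0 0 12; 0 0 0 0 0 0 0; 0 0 0 0 0 0 0; 0 0 0 0 0 0 0; 0 0 0 0 0 0 0; 0 0 0 0 0 0 0; 0 0 0 0 0 0 0; 0 0 0 0 0 0 0' 60
```

```text
time: 39.5
eef_pos: [475.7, 371.3, 175.3]
tool_rot: [180.0, -0.0, 82.9]
ft_force: [0.3, -0.1, 0.2]
finger_gap: 0.602
time: 40.75
eef_pos: [475.6, 371.1, 174.9]
tool_rot: [180.0, -0.0, 82.9]
ft_force: [-1.4, -0.4, 5.4]
finger_gap: 0.105
```

```bash
python3 -m crank '0 0 -0.003 0 0 0 0; 0 0 -0.01 0 0 0 0; 0 0 -0.018 0 0 0 0; 0 0 -0.027 0 0 0 0; 0 0 -0.036 0 0 0 0; 0 0 -0.044 0 0 0 0; 0 0 -0.05 0 0 0 0; 0 0 -0.052 0 0 0 0; 0 0 -0.052 0 0 0 0; 0 0 -0.052 0 0 0 0'
python3 -c "
from h import *
st();im=manip.grab_frame('wrist'); cv2.imwrite(f'pics/wrist16.png',im[:,:,::-1])"
```

```text
time: 42.0
eef_pos: [475.4, 371.0, 226.5]
tool_rot: [-180.0, 0.0, 82.9]
ft_force: [-0.0, -0.4, -2.4]
finger_gap: 0.105
42.0 [475.4 371.  226.5] [-1.7998e+02  3.0000e-02  8.2850e+01] [-0.  -0.4 -2.4] 0.105
```

View pics/wrist16.png

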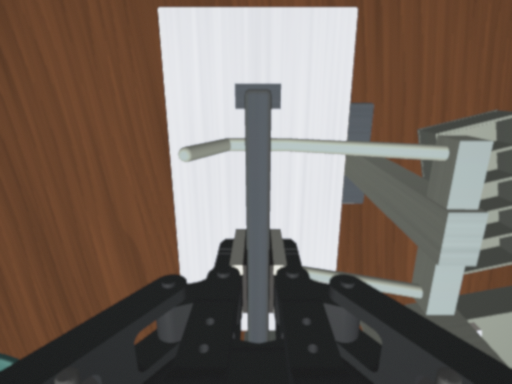

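```bash
python3 -m crank '0 -0.006 0 0 0 0 0; 0 -0.02 0 0 0 0 0; 0 -0.037 0 0 0 0 0; 0 -0.055 0 0 0 0 0; 0 -0.073 0 0 0 0 0; 0 -0.091 0 0 0 0 0; 0 -0.109 0 0 0 0 0; 0 -0.124 0 0 0 0 0; 0 -0.13 0 0 0 0 0; 0 -0.13 0 0 0 0 0'
python3 -m crank '0 0 -0.006 0 0 0 0; 0 0 -0.02 0 0 0 0; 0 0 -0.04 0 0 0 0; 0 0 -0.06 0 0 0 0; 0 0 -0.08 0 0 0 0; 0 0 -0.1 0 0 0 0; 0 0 -0.116 0 0 0 0; 0 0 -0.124 0 0 0 0; 0 0 -0.124 0 0 0 0; 0 0 -0.124 0 0 0 0'
python3 -c "
from h import *
go(659.6,14.5,350,95.15)"
```

```text
time: 43.3
eef_pos: [346.5, 387.4, 226.9]
tool_rot: [180.0, -0.0, 82.9]
ft_force: [0.2, -1.2, -3.1]
finger_gap: 0.102
time: 44.55
eef_pos: [346.4, 387.1, 350.1]
tool_rot: [-180.0, 0.1, 82.9]
ft_force: [-0.7, 0.4, -2.4]
finger_gap: 0.106
44.55 [346.4 387.1 350.1] [-1.7998e+02  6.0000e-02  8.2850e+01] [-0.7  0.4 -2.4] 0.106
shift [-3.307e-01  3.571e-01  3.000e-04] turn [-0.003  0.006 -1.23 ]
```

```bash
python3 -m crank '-0.01 0.011 0 0 0 0 0; -0.035 0.038 0 0 0 -0.1 0; -0.065 0.07 0 0 0 -0.3 0; -0.1 0.108 0 0 0 -0.4 0; -0.135 0.146 0 0 0 -0.5 0; -0.17 0.184 0 0 0 -0.6 0; -0.205 0.222 0 0 0 -0.7 0; -0.24 0.26 0 0 0 -0.85 0; -0.275 0.297 0 0 0 -1 0; -0.3 0.325 0 0 0 -1.1 0'
python3 -c "
from h import *
go(659.6,14.5,290,95.15)"
```

```text
time: 45.8
eef_pos: [632.6, 45.9, 350.4]
tool_rot: [-180.0, 0.1, 93.8]
ft_force: [0.5, 1.6, -2.4]
finger_gap: 0.106
45.8 [632.6  45.9 350.4] [-1.7997e+02  6.0000e-02  9.3780e+01] [ 0.5  1.6 -2.4] 0.106
shift [-0.033   0.0249  0.0604] turn [-0.003  0.006 -0.137]
```

```bash
python3 -m crank '-0.01 0.008 0 0 0 0 0; -0.022 0.018 0 0 0 -0.1 0; -0.031 0.024 0.01 0 0 -0.137 0; -0.033 0.0249 0.025 0 0 -0.137 0; -0.033 0.0249 0.045 0 0 -0.137 0; -0.033 0.0249 0.065 0 0 -0.137 0; -0.033 0.0249 0.08 0 0 -0.137 0; -0.033 0.0249 0.09 0 0 -0.137 0; -0.033 0.0249 0.095 0 0 -0.137 0; -0.033 0.0249 0.095 0 0 -0.137 0'
python3 - <<'E'
from h import *
np.set_printoptions(suppress=True,precision=1)
s=st()
for n in('wrist','side','top'):
    im=manip.grab_frame(n); cv2.imwrite(f'pics/{n}17.png',im[:,:,::-1])
im=cv2.imread('pics/side17.png');cv2.imwrite('pics/s17.png',cv2.resize(im[90:290,150:350],None,fx=3,fy=3,interpolation=2))
im=cv2.imread('pics/top17.png');cv2.imwrite('pics/t17.png',cv2.resize(im[90:265,195:325],None,fx=4.5,fy=3.4,interpolation=2))
E
```

```text
time: 47.05
eef_pos: [658.8, 17.9, 255.8]
tool_rot: [180.0, 0.0, 95.2]
ft_force: [0.0, 0.8, -3.3]
finger_gap: 0.106
47.05 [658.8  17.9 255.8] [180.    0.   95.2] [ 0.   0.8 -3.3] 0.106
```

View pics/wrist17.png

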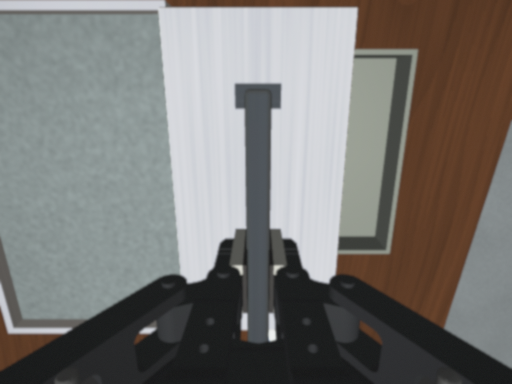

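View pics/s17.png

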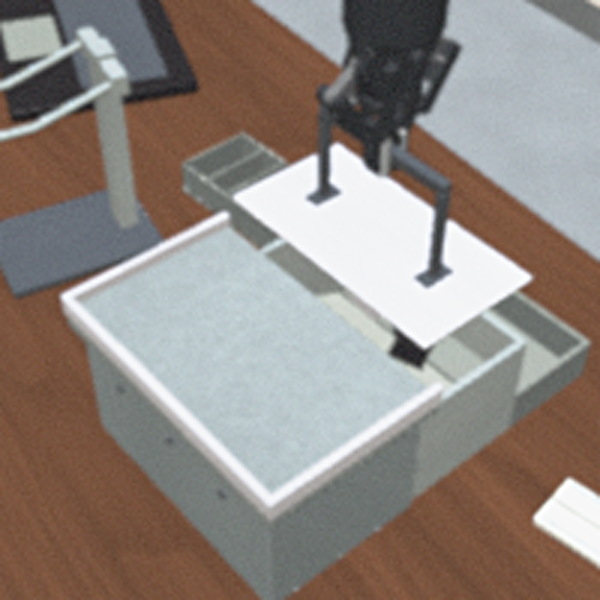

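View pics/t17.png

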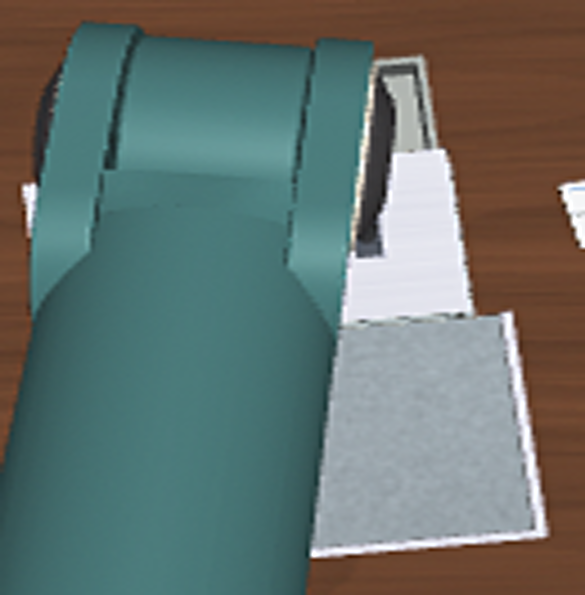

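```bash
python3 -c "
from h import *
go(660,14.5,200,95.1)"
```

```text
47.2 [659.   17.9 256.4] [179.95   0.    95.23] [ 0.3 -0.5 -3.6] 0.104
shift [-0.0035  0.0006  0.0564] turn [0.005 0.    0.013]
```

```bash
python3 -m crank '-0.0015 0.0003 0.005 0 0 0 0; -0.0035 0.0006 0.012 0 0 0 0; -0.0035 0.0006 0.02 0 0 0 0; -0.0035 0.0006 0.028 0 0 0 0; -0.0035 0.0006 0.036 0 0 0 0; -0.0035 0.0006 0.042 0 0 0 0; -0.0035 0.0006 0.047 0 0 0 0; -0.0035 0.0006 0.05 0 0 0 0; -0.0035 0.0006 0.05 0 0 0 0; -0.0035 0.0006 0.05 0 0 0 0'
python3 - <<'E'
from h import *
go(660,14.5,190,95.1)
im=manip.grab_frame('wrist'); cv2.imwrite(f'pics/wrist18.png',im[:,:,::-1])
im=manip.grab_frame('side')[:,:,::-1];cv2.imwrite('pics/s18.png',cv2.resize(im[120:290,170:350],None,fx=3.5,fy=3.5,interpolation=2))
E
```

```text
time: 48.45
eef_pos: [659.8, 14.5, 206.1]
tool_rot: [180.0, 0.0, 95.2]
ft_force: [0.9, 0.4, -3.2]
finger_gap: 0.109
48.45 [659.8  14.5 206.1] [1.7998e+02 1.0000e-02 9.5220e+01] [ 0.9  0.4 -3.2] 0.109
shift [0.     0.0002 0.0161] turn [0.002 0.001 0.012]
```

View pics/wrist18.png

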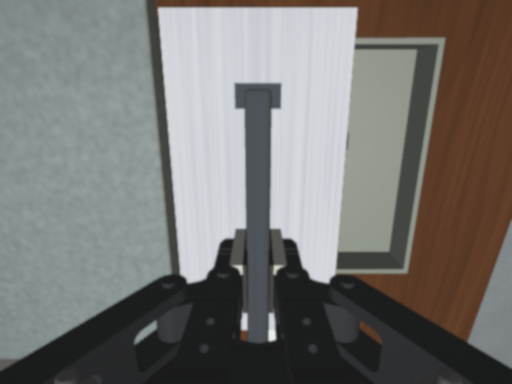

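View pics/s18.png

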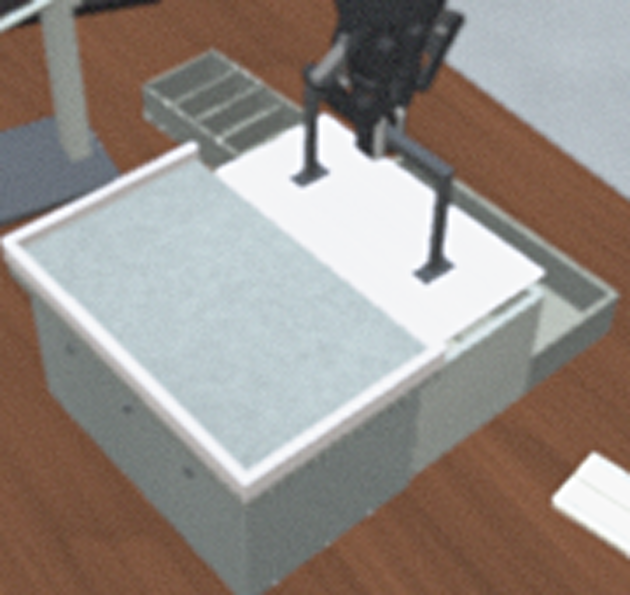

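```bash
python3 -m crank '0 0.0002 0.002 0 0 0.01 0; 0 0.0002 0.004 0 0 0.01 0; 0 0.0002 0.006 0 0 0.01 0; 0 0.0002 0.008 0 0 0.01 0; 0 0.0002 0.01 0 0 0.01 0; 0 0.0002 0.012 0 0 0.01 0; 0 0.0002 0.013 0 0 0.01 0; 0 0.0002 0.0135 0 0 0.01 0; 0 0.0002 0.014 0 0 0.01 0; 0 0.0002 0.014 0 0 0.01 0'
python3 -m crank '0 0 0.0003 0 0 0 0; 0 0 0.0006 0 0 0 0; 0 0 0.001 0 0 0 0; 0 0 0.0013 0 0 0 0; 0 0 0.0016 0 0 0 0; 0 0 0.002 0 0 0 0; 0 0 0.0023 0 0 0 0; 0 0 0.0026 0 0 0 0; 0 0 0.0026 0 0 0 0; 0 0 0.0026 0 0 0 0'
```

```text
time: 49.8
eef_pos: [659.9, 14.6, 191.8]
tool_rot: [180.0, 0.0, 95.1]
ft_force: [-1.2, 0.4, -2.6]
finger_gap: 0.106
time: 51.05
eef_pos: [659.9, 14.5, 189.2]
tool_rot: [180.0, 0.0, 95.1]
ft_force: [-0.2, -0.2, -3.4]
finger_gap: 0.102
```

```bash
python3 -m crank '0 0 0.0003 0 0 0 0; 0 0 0.0006 0 0 0 0; 0 0 0.0009 0 0 0 0; 0 0 0.0012 0 0 0 0; 0 0 0.0012 0 0 0 0; 0 0 0.0012 0 0 0 0; 0 0 0.0012 0 0 0 0; 0 0 0.0012 0 0 0 0; 0 0 0.0012 0 0 0 0; 0 0 0.0012 0 0 0 0'
```

```text
time: 52.3
eef_pos: [659.9, 14.5, 189.1]
tool_rot: [180.0, -0.0, 95.1]
ft_force: [-7.8, 1.0, 12.3]
finger_gap: 0.104
```

Run:
```python
from h import *
im=manip.grab_frame('wrist'); cv2.imwrite(f'pics/wrist19.png',im[:,:,::-1])
im=manip.grab_frame('side')[:,:,::-1];cv2.imwrite('pics/s19.png',cv2.resize(im[120:290,170:350],None,fx=3.5,fy=3.5,interpolation=2))
```

```text
(no output)
```

View pics/s19.png

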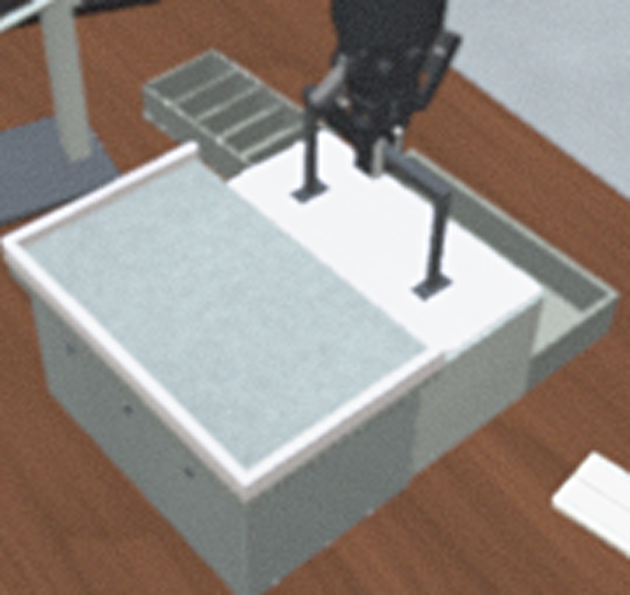

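View pics/wrist19.png

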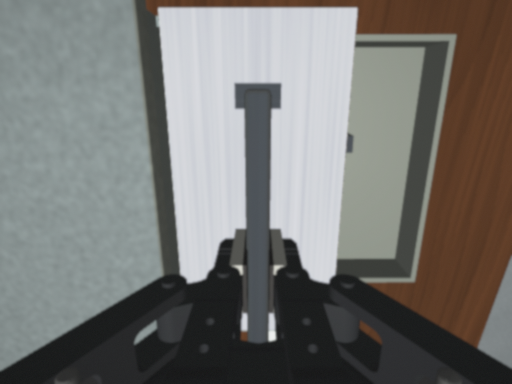

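Down flush on the rim. Relieve the small preload, open, and retreat.

```bash
python3 -m crank '0 0 -0.0008 0 0 0 0; 0 0 -0.0008 0 0 0 0; 0 0 -0.0008 0 0 0 15; 0 0 -0.0008 0 0 0 25; 0 0 -0.0008 0 0 0 40; 0 0 -0.0008 0 0 0 60; 0 0 -0.0008 0 0 0 60; 0 0 -0.0008 0 0 0 60; 0 0 -0.0008 0 0 0 60; 0 0 -0.0008 0 0 0 60'
python3 -m crank '0 0 -0.005 0 0 0 60; 0 0 -0.02 0 0 0 60; 0 0 -0.045 0 0 0 60; 0 0 -0.075 0 0 0 60; 0 0 -0.105 0 0 0 60; 0 0 -0.135 0 0 0 60; 0 0 -0.15 0 0 0 60; 0 -0.01 -0.16 0 0 0 60; 0 -0.03 -0.16 0 0 0 60; 0 -0.05 -0.16 0 0 0 60'
python3 -m crank '0.05 -0.04 0 0 0 0 60; 0.1 -0.08 0 0 0 0 60; 0.15 -0.12 0 0 0 0 60; 0.2 -0.14 0 0 0 0 60; 0.25 -0.15 0 0 0 0 60; 0.3 -0.15 0 0 0 0 60; 0.33 -0.15 0 0 0 0 60; 0.33 -0.15 0 0 0 0 60; 0.33 -0.15 0 0 0 0 60; 0.33 -0.15 0 0 0 0 60'
python3 - <<'E'
from h import *
st()
for n in('top','side'):
    im=manip.grab_frame(n)[:,:,::-1]; cv2.imwrite(f'pics/{n}20.png',im)
    if n=='top':cv2.imwrite('pics/t20.png',cv2.resize(im[100:265,195:325],None,fx=4.5,fy=3.6,interpolation=cv2.INTER_CUBIC))
    else: cv2.imwrite('pics/s20.png',cv2.resize(im[90:290,125:350],None,fx=3,fy=3,interpolation=cv2.INTER_CUBIC))
E
```

```text
time: 53.65
eef_pos: [659.9, 14.5, 188.8]
tool_rot: [-180.0, 0.0, 95.1]
ft_force: [0.3, -0.2, 0.7]
finger_gap: 0.604
time: 54.9
eef_pos: [608.7, 9.9, 348.2]
tool_rot: [-179.9, 0.0, 95.1]
ft_force: [0.5, -0.1, -0.0]
finger_gap: 0.6
time: 56.15
eef_pos: [431.4, 324.3, 348.9]
tool_rot: [180.0, 0.0, 95.0]
ft_force: [-0.8, -0.1, -0.6]
finger_gap: 0.602
56.15 [431.4 324.3 348.9] [1.7999e+02 1.0000e-02 9.5050e+01] [-0.8 -0.1 -0.6] 0.602
```

View pics/t20.png

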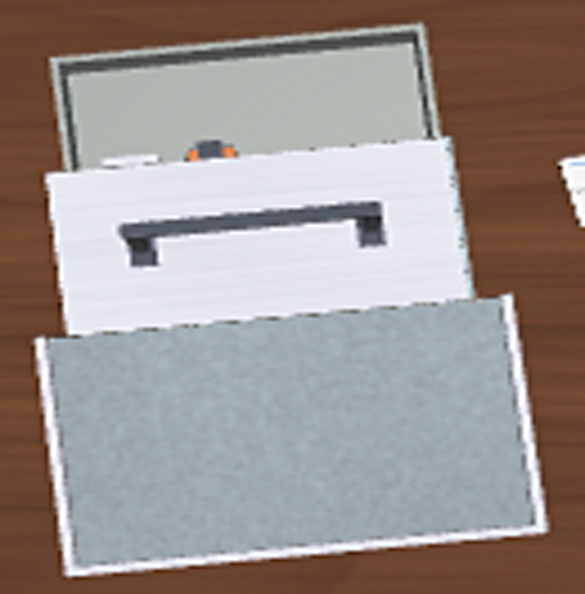

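View pics/s20.png

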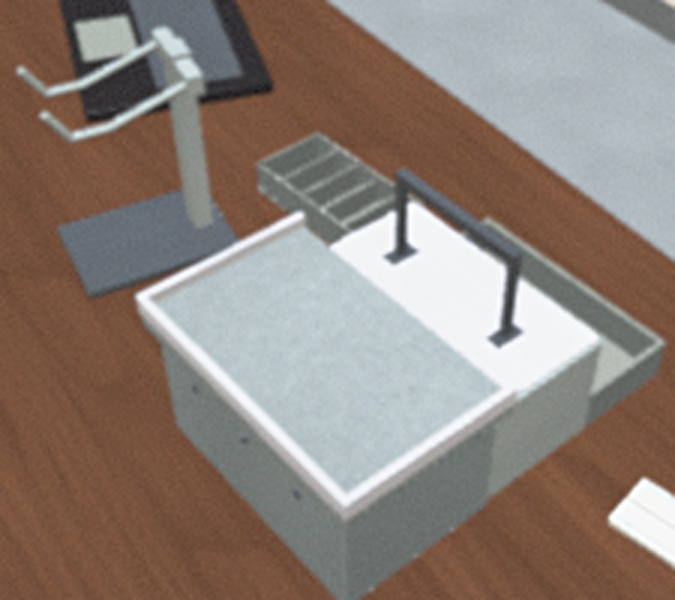

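View pics/top20.png

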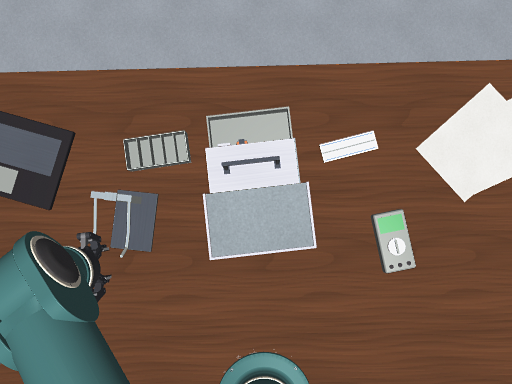

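The cover's corners match the first picture to within a pixel, the ledge is empty, and the meter, tray and breadboard haven't moved. Handing in.

```bash
python3 -c "
from station import manip
print(manip.close_job())"
```

```text
the job is handed in; nothing more can be done
None
```

The reject station is cleared and the job is handed in at about 56 s, well inside the 208 s limit; the hand-in gives no verdict.

- **Cover off:** I lifted the cover by its handle and hung it on both prongs of the hook. Pictures after letting go showed it hanging level.
- **Parts:** Three failed parts were there: heatsink, transformer and relay; no terminal was found in any picture. The relay was knocked back toward the ledge's rear lip during the run, so I located it again. I pushed all three over the edge without picking any up.
- **Cover back:** I set the cover down on the chute mouth with light contact (about 12 N) and then let go.

**Last checks:**
- The ledge is empty.
- The heatsink and transformer show in the outlet and catch tray. The relay was last seen on the chute slope below the rim, before the cover hid it.
- In the top picture the cover's corners match the starting picture to within about a pixel, handle up.
- The meter, compartment tray and breadboard look unmoved.
- The gripper is open and well clear of everything.

**Disagreement:** the wrist camera read about 7 mm off along one tool axis compared with the top camera. I used the top-camera poses and the arm position recorded at the first grasp, and the final pictures agree with them. The largest force I read was about 33 N, when the handle seated on the hook.

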